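Load the drying capsules from the drawer into the charging cradle

ROBOT

A 7-joint arm with a two-finger parallel gripper is mounted at the origin on the work surface. World frame = base frame: x ahead of the robot, y to its left, z up, the work surface at z = 0. Lengths are in m, angles in degrees, forces in N, time in s.
With the tool pointing down it reaches from about 0.425 to 0.875 m from the base axis. Payload 4.7 kg.
Tool frame: the origin (TCP) lies at the very end of the fingers, on their centre line; the grasp point (between the pads) lies 19 mm behind it; x points along the fingers, z is the direction in which the jaws open and shut, and the axes are right-handed (so a half turn about x gives the same grasp; the last joint's range is limited). The gripper opens to 87 mm and grips with 3 to 60 N. Pads are 19 mm wide; open, the fingers measure 117 mm over their backs; the gripper's body (75 mm by 190 mm) begins 51 mm behind the grasp point.
Start: joints at [77.527, 18.392, -4.016, 83.108, 1.295, 78.541, -3.26], TCP at [0.149, -0.633, 0.223] pointing down, gripper open.
Joint ranges: [-163.93, 163.93], [-17.29, 119.83], [-79.2, 71.16], [3.27, 140.29], [-89.18, 269.18], [5.43, 117.66], [-154.24, 154.24]. Speed limits (degrees/s): [147.25, 147.25, 180, 180, 180, 180, 180].

INTERFACE

Orientations are given as [roll, pitch, yaw] about the fixed x, y, z axes, in that order (R = Rz(yaw) Ry(pitch) Rx(roll)).
In Python, from cell import env gives the robot as it stands. The module is installed in compiled form; this text tells all that it offers.
- The arm moves only by the tool drive_tool, never from a script. Its argument "increments" is a list of rows, each a list of 2 entries, a list of its own where there are three numbers: the shift along the tool's x, y, z scaled (see below), then the turn, a rotation vector about the tool's x, y, z scaled (see below). In form: [[[dx, dy, dz], [wx, wy, wz]], ...]. A call has 1 to 10 rows; each row shifts and turns the commanded pose from where the row before left it, along the tool's axes as they then stand; what a row does not reach is not made up. The controller multiplies each number of a shift by 0.04 m and each number of a turn by 120 degrees. A row lasts 1/10 s, in which the tool goes at most 50 mm and 8.59 degrees, less where a joint would pass 70% of its speed; a pose out of reach is approached as far as the arm can. A call with a number of a shift or a turn outside -1 to 1 is refused whole. A call with a gripper value outside its range is refused whole. "hand" is the gripper's target within -1 to 1 (fully open at 1, half-way at 0, shut at -1), set as the call begins (left out, the last holds). The fingers move at their own pace and stop on an object; "squeeze" is the grip in N (left out, the last holds). Time passes only in rows, so rows that do not move let the fingers close. It gives the time, the measured TCP pose, the force and the opening at its end, in the units of the state.
- env.get_obs(): the state, without advancing time (a new reading comes with each control period).
- env.read_camera(name): name is "scene" or "top" or "wrist"; returns a dict with "frame" (420x560x3 uint8, red, green, blue), "fx", "fy", "cx", "cy" (pixels), "distortion" ([k1, k2, p1, p2, k3] as OpenCV has them; the pictures are not rectified), "R" (3x3) and "t" (3): a world point X has camera coordinates R X + t. Camera axes: x right, y down, z forward; pixel columns grow to the right and rows downward; lengths in m; the calibration is good to about 2 mm. A picture is of the moment at which its call begins. There is no depth.
- env.sign_off(): hands the job in, once; it reports no verdict.
The state is a dict: "time_s": time; "qpos": joint angles; "joint_velocities": joint speeds; "effort": joint torques, N m; "tool_pos": TCP position; "tool_rot": TCP orientation; "force": force on the tool from outside, world axes, zero at the start; "wrist_torque": the same for the moment, N m; "grip_width": finger opening in m.
Only numpy, scipy, OpenCV 4.12 (cv2) and the standard library are available. Lean on these libraries where they do the work, as an engineer would, in place of code of your own. Each camera call takes 0.05 s, during which the arm holds its last target.

TASK

Pull the ivory box's drawer open and stack every drying capsule that is in it on the charging cradle as a pyramid: first one lying in each of the three grooves, then the rest saddled in the gaps between those below (two in the second layer, a sixth on top), all lying lengthwise along the grooves, with their ends lined up over the middle of the bed. When all are stacked, push the drawer fully shut, then press the cradle's green start button all the way down. Leave the egg cup, the hearing-aid stand and the wax-guard dispenser where they stand.

Things in the scene. Friction and masses are not known exactly. Their poses are not given: they have to be found in the camera images.
- drawer_box: fixed ivory box with one drawer, 180 mm deep, 220 mm wide, 70 mm high; origin on the counter below the middle of its front edge; its own x points from its front to its back, z up. The drawer slides out along -x. Inside, its tray is 154 mm (x) by 196 mm (y); floor 10 mm, 4 mm side and back walls up to 26 mm above the counter; a rib 30 mm wide, as high as the walls, halves it.
- drawer (a joint): how far the drawer is out, m: 0 fully shut, 0.15 fully out (end stop); about 1 N of friction; it stays where it is left. Its front is 12 mm thick and reaches 66 mm above the counter. Fully out, nearly the whole tray stands in front of the box.
- drawer_handle (a point): middle of the drawer's handle: a level round steel bar 11 mm thick and 100 mm long along the box's y, 40 mm above the counter, its axis 35 mm in front of the drawer's front (47 mm before the box's front edge when shut), held by two studs 42 mm either side of the middle. Moves with the drawer.
- cradle: fixed pale blue-grey charging cradle, base 200 x 170 x 10 mm; origin on the counter under the middle of the dark grooved bed (36 mm along x, 160 mm along y, 20 mm high). Three grooves run along its x, 44 mm apart along y, parted by ridges 12.5 mm high with 45-degree sides. A capsule lies there on a flat side with 2 mm sideways play, its ends 6 mm past the bed. Next layers saddle in the gaps.
- start_button (a joint): travel of the cradle's round green start button, m: 0 up, 0.006 fully down; it springs back; fully down takes 5 N.
- start_button_top (a point): middle of the top face of the start button (24 mm across), 32 mm above the counter when up, on the cradle's base 98 mm from the bed's middle on the side of the cradle's -x (towards the robot). Moves with the button.
- groove1 (a point): where the centre of a capsule lies when it rests in the middle of groove 1 of the cradle (38 mm above the counter, -44 mm along the cradle's y from its middle)
- groove2 (a point): where the centre of a capsule lies when it rests in the middle of groove 2 of the cradle (38 mm above the counter, 0 mm along the cradle's y from its middle)
- groove3 (a point): where the centre of a capsule lies when it rests in the middle of groove 3 of the cradle (38 mm above the counter, 44 mm along the cradle's y from its middle)
- gap1 (a point): where the centre of a second-layer capsule lies when saddled in the gap between those in grooves 1 and 2 (67 mm above the counter, -22 mm along the cradle's y)
- gap2 (a point): where the centre of a second-layer capsule lies when saddled in the gap between those in grooves 2 and 3 (67 mm above the counter, 22 mm along the cradle's y)
- peak (a point): where the centre of a capsule lies when saddled between the two of the second layer (96 mm above the counter, over the middle of the bed)
- capsule1: loose blue eight-sided drying capsule with a silvery disc at each end: a regular octagonal prism 36 mm across flats, 48 mm long, about 60 g; origin at its centre, its own y is the long axis. At the start those present lie on a flat side in the drawer in two columns of up to three, long axis roughly along the drawer's width. Absent ones read None.
- capsule2: loose blue eight-sided drying capsule with a silvery disc at each end: a regular octagonal prism 36 mm across flats, 48 mm long, about 60 g; origin at its centre, its own y is the long axis. At the start those present lie on a flat side in the drawer in two columns of up to three, long axis roughly along the drawer's width. Absent ones read None.
- capsule3: loose blue eight-sided drying capsule with a silvery disc at each end: a regular octagonal prism 36 mm across flats, 48 mm long, about 60 g; origin at its centre, its own y is the long axis. At the start those present lie on a flat side in the drawer in two columns of up to three, long axis roughly along the drawer's width. Absent ones read None.
- capsule4: loose blue eight-sided drying capsule with a silvery disc at each end: a regular octagonal prism 36 mm across flats, 48 mm long, about 60 g; origin at its centre, its own y is the long axis. At the start those present lie on a flat side in the drawer in two columns of up to three, long axis roughly along the drawer's width. Absent ones read None.
- capsule5: loose blue eight-sided drying capsule with a silvery disc at each end: a regular octagonal prism 36 mm across flats, 48 mm long, about 60 g; origin at its centre, its own y is the long axis. At the start those present lie on a flat side in the drawer in two columns of up to three, long axis roughly along the drawer's width. Absent ones read None.
- capsule6: loose blue eight-sided drying capsule with a silvery disc at each end: a regular octagonal prism 36 mm across flats, 48 mm long, about 60 g; origin at its centre, its own y is the long axis. At the start those present lie on a flat side in the drawer in two columns of up to three, long axis roughly along the drawer's width. Absent ones read None.
- egg_cup: loose white ceramic egg cup, empty, 50 mm across the rim, 60 mm high; origin under its middle; to be left alone
- aid_stand: loose wooden hearing-aid stand, base 60 x 110 mm, two posts with hearing aids, 85 mm high; origin under its middle; to be left alone
- wax_dispenser: loose black plastic wax-guard dispenser, 35 x 70 x 50 mm high; origin under its middle; to be left alone

How it is judged:
By the outcome, as a careful person would: the job done as asked, in the order asked, and still so for the second after the job is handed in, with the robot touching nothing.
Of capsule1, capsule2, capsule3, capsule4, capsule5, capsule6 only 4 to 6 are there at a start; the rules pass over those that are not, and their reading is None.
At some moment in a run one of capsule1, capsule2, capsule3, capsule4, capsule5, capsule6 may be knocked a few centimetres aside while the robot is not near it.
Once in a run the grip may slacken for a moment while it holds something.
It also fails if it takes over 210 s, if anything falls off the work surface, if the arm or the gripper's body presses on something with over 40 N, if the wrist force passes 120 N, or if a joint passes its speed limit or range.

## Working session

There is one attempt and no reset: what is moved stays moved. The work goes in short steps, Python scripts to look and compute and a tool call to move; the robot and the scene stay as the last step left them, time stands still between calls to the robot, and variables do not carry over. Pictures are saved under pics/ and viewed, and the job is handed in when it is done.

Besides the shell and the picture viewer there is one more tool, called as name(argument=value, ...) on one line, values as JSON. drive_tool: Moves the arm, as the interface text tells. Shifts and turns lie within -1 to 1; 1 stands for 0.04 m of shift or 120 degrees of turn. Its arguments: {"type":"object","properties":{"increments":{"type":"array"},"hand":{"type":"number"},"squeeze":{"type":"number"}},"required":["increments"]}

```bash
mkdir -p pics; cat > h.py <<'E'
import numpy as np, cv2
from cell import env
from scipy.spatial.transform import Rotation as R
def shot(n,f):
    c=env.read_camera(n); cv2.imwrite('pics/'+f,c['frame'][:,:,::-1]); return c
def ray(c,u,v):
    K=np.array([[c['fx'],0,c['cx']],[0,c['fy'],c['cy']],[0,0,1]])
    p=cv2.undistortPoints(np.array([[[u,v]]],float),K,np.array(c['distortion'],float))[0,0]
    Rm=np.array(c['R']);t=np.array(c['t']); return -Rm.T@t, Rm.T@np.array([p[0],p[1],1])
def atz(c,u,v,z):
    o,d=ray(c,u,v); return o+d*(z-o[2])/d[2]
def proj(c,P):
    K=np.array([[c['fx'],0,c['cx']],[0,c['fy'],c['cy']],[0,0,1]])
    Rm=np.array(c['R'],float)
    return cv2.projectPoints(np.array(P,float).reshape(-1,1,3),cv2.Rodrigues(Rm)[0],np.array(c['t'],float),K,np.array(c['distortion'],float))[0][:,0]
E
python3 - <<'E'
from h import *
o=env.get_obs(); print(o)
for n in('scene','top','wrist'):
    c=shot(n,n+'0.png'); print(n,c['fx'],c['distortion'],(-np.array(c['R']).T@np.array(c['t'])).round(3),np.array(c['R']).round(2).tolist())
E
```

```text
{'time_s': 0.0, 'qpos': array([77.52741652, 18.43823735, -4.01658719, 83.17478697,  1.29560599,
       78.5411298 , -3.26098404]), 'joint_velocities': array([-0.03085562, -0.02227322, -0.09886801,  0.0036076 , -0.03083059,
        0.0525749 ,  0.00038191]), 'effort': array([-3.20541330e-04, -4.91287959e+01, -4.04500030e-01, -3.12523377e+01,
       -6.39862963e-02,  4.37174260e-02,  1.90245300e-04]), 'tool_pos': array([ 0.14914652, -0.6320866 ,  0.22147199]), 'tool_rot': array([-176.8198143 ,   89.8909604 ,  106.46265496]), 'force': array([-0.68025812,  0.24968456,  0.19932631]), 'wrist_torque': array([-0.06642518, -0.01330262,  0.04325255]), 'grip_width': 0.08683581109539902}
scene 412.7239092095269 [0.00256812 0.         0.         0.         0.        ] [ 1.233 -0.768  0.916] [[0.8, 0.6, -0.01], [0.37, -0.52, -0.77], [-0.46, 0.62, -0.64]]
top 434.37784132355216 [0.04804603 0.         0.         0.         0.        ] [0.427 0.011 1.446] [[0.01, -1.0, 0.02], [-0.99, -0.01, -0.14], [0.14, -0.02, -0.99]]
wrist 363.62351084736673 [-0.09781941  0.          0.          0.          0.        ] [ 0.214 -0.616  0.385] [[0.23, -0.97, -0.0], [-0.94, -0.22, 0.25], [-0.24, -0.05, -0.97]]
```

View pics/top0.png

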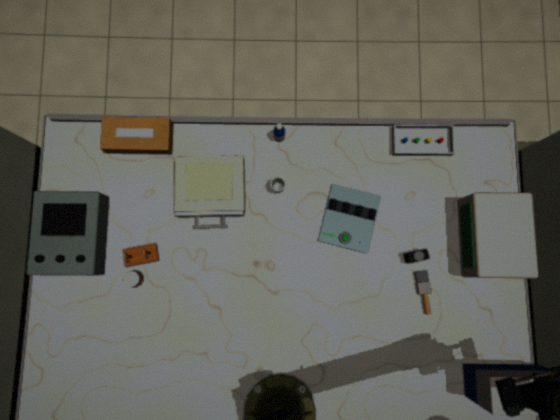

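View pics/scene0.png

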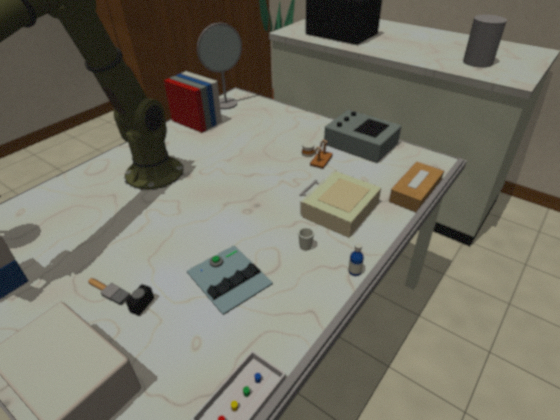

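View pics/wrist0.png

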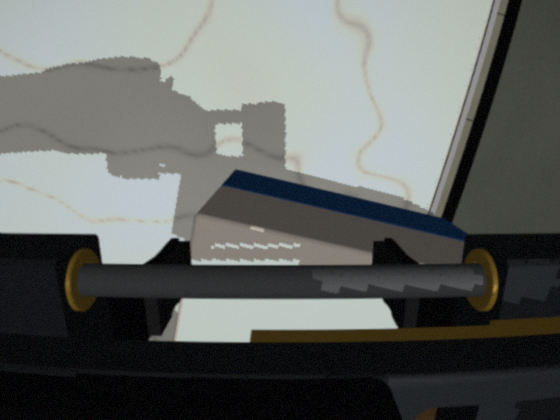

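The top view shows the ivory box at about (209,186), its handle at (210,222), and the cradle at (349,218) with its button at (345,238). The egg cup is at (276,185), the aid stand at (141,254) and the dispenser at (414,256). I'll zoom in to measure corners.

```bash
python3 - <<'E'
import cv2,numpy as np
f=cv2.imread('pics/top0.png')
a=cv2.resize(f[140:240,160:260],None,fx=5,fy=5,interpolation=cv2.INTER_CUBIC)
b=cv2.resize(f[170:270,300:400],None,fx=5,fy=5,interpolation=cv2.INTER_CUBIC)
o=np.hstack([a,b])[:, :]
o=cv2.convertScaleAbs(o,alpha=1.4)
cv2.imwrite('pics/z0.png',cv2.resize(o,(800,400)))
cv2.imwrite('pics/za.png',cv2.convertScaleAbs(a,alpha=1.3)); cv2.imwrite('pics/zb.png',cv2.convertScaleAbs(b,alpha=1.5))
E
```

```text
(no output)
```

View pics/za.png

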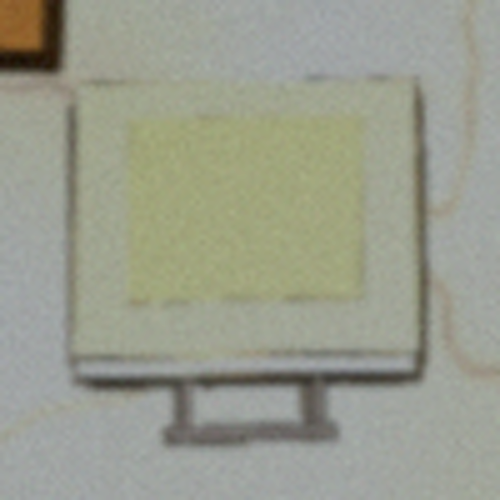

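View pics/zb.png

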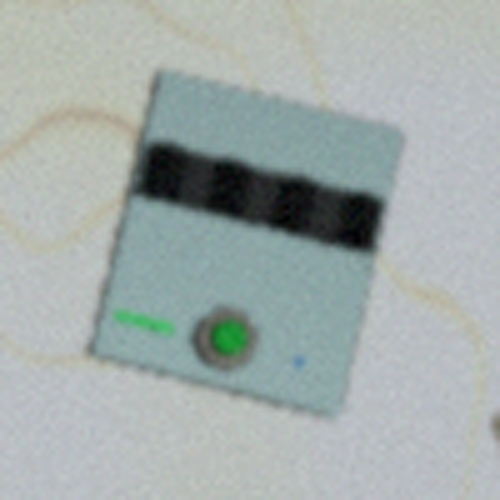

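```bash
python3 - <<'E'
from h import *
from scipy.optimize import least_squares
c=env.read_camera('top')
def fit(world,pix,g):
    def f(p):
        x,y,a=p;C,S=np.cos(a),np.sin(a)
        W=[[x+C*w[0]-S*w[1],y+S*w[0]+C*w[1],w[2]] for w in world]
        return (proj(c,W)-pix).ravel()
    r=least_squares(f,g);print(r.x[:2].round(4),np.degrees(r.x[2]).round(2),'res',r.fun.round(2));return r.x
def px(l,ox,oy): return np.array([[(u+.5)/5-.5+ox,(v+.5)/5-.5+oy] for u,v in l])
# box: x front->back, y left
w=[[.18,.11,.07],[.18,-.11,.07],[0,-.11,.07],[0,.11,.07]]
P=px([(75,82),(417,80),(420,352),(72,356)],160,140)
b=fit(w,P,[.75,.2,0])
ph=px([(165,436),(337,430)],160,140); print([atz(c,*q,.04).round(4) for q in ph])
q=px([(158,72),(403,130),(337,413),(92,352)],300,170)
k=[atz(c,*p,.01).round(4) for p in q];print(k)
bed=px([(146,145),(385,196),(372,250),(132,196)],300,170); print('bed',[atz(c,*p,.02).round(4) for p in bed])
bt=px([(231,338)],300,170); print('btn',atz(c,*bt[0],.032).round(4))
d=[.1,.085,.01]
# origin: bed mid; base offset unknown s
m=np.mean(k,axis=0);print('base centre',m,'sides',np.linalg.norm(k[0]-k[1]),np.linalg.norm(k[1]-k[2]))
e1=k[0]-k[3]+k[1]-k[2];print('x dir',np.degrees(np.arctan2(e1[1],e1[0])));e2=k[0]-k[1]+k[3]-k[2];print('y dir',np.degrees(np.arctan2(e2[1],e2[0])))
E
```

```text
[0.6239 0.2307] 1.33 res [ 0.21 -0.04  0.09 -0.34 -0.23  0.07 -0.07  0.29]
[array([0.5747, 0.2859, 0.04  ]), array([0.5794, 0.1752, 0.04  ])]
[array([ 0.7264, -0.1687,  0.01  ]), array([ 0.688, -0.333,  0.01 ]), array([ 0.498 , -0.2847,  0.01  ]), array([ 0.537 , -0.1232,  0.01  ])]
bed [array([ 0.6747, -0.159 ,  0.02  ]), array([ 0.6416, -0.3176,  0.02  ]), array([ 0.6053, -0.3082,  0.02  ]), array([ 0.6402, -0.1494,  0.02  ])]
btn [ 0.5452 -0.212   0.032 ]
base centre [ 0.61235 -0.2274   0.01   ] sides 0.16872773927247414 0.19604308199985018
x dir -13.886906413796597
y dir 76.63603599862756
```

```bash
cat >> h.py <<'E'
def pose():
    o=env.get_obs(); return np.array(o['tool_pos']),R.from_euler('xyz',o['tool_rot'],degrees=True).as_matrix(),o
def jawyaw(M): # world angle of tool z
    return np.degrees(np.arctan2(M[1,2],M[0,2]))
def go(tgt,yaw=None,step=.04,p=None,M=None):
    """print turn (about tool x) needed, then shift total in tool axes after the turn"""
    p0,M0,o=pose(); p=p0 if p is None else np.array(p); M=M0 if M is None else M
    # level: rotation correction bringing tool x to -z
    cur=jawyaw(M)
    if yaw is None: yaw=cur
    d=(yaw-cur+90)%180-90
    D=R.from_euler('z',d,degrees=True).as_matrix()
    z=np.array([np.cos(np.radians(yaw)),np.sin(np.radians(yaw)),0]);
    if z@(D@M)[:,2]<0:z=-z
    x=np.array([0,0,-1.]);y=np.cross(z,x)
    T=np.c_[x,y,z]
    rv=R.from_matrix(M.T@T).as_rotvec(degrees=True)
    s=T.T@(np.array(tgt)-p)
    n=int(np.ceil(np.linalg.norm(rv)/8.4-1e-6))
    print('pos',p.round(4),'yaw',round(cur,2),'q7',o['qpos'][6].round(1))
    print('TURN units total',(rv/120).round(4),'rows',n,'each',(rv/120/max(n,1)).round(4))
    m=max(1,int(np.ceil(max(np.abs(s).max()/.04,np.linalg.norm(s)/.049))))
    print('SHIFT units total',(s/.04).round(3),'rows',m,'each',(s/.04/m).round(3))
E
python3 - <<'E'
from h import *
p,M,o=pose(); print(M.round(3),jawyaw(M))
go([0.53,-0.25,0.25],-13)
go([0.577,0.2296,0.25],1.3)
E
```

```text
[[-0.     0.973  0.23 ]
 [ 0.001  0.23  -0.973]
 [-1.    -0.    -0.001]] -76.71592991643197
pos [ 0.1492 -0.6323  0.2219] yaw -76.72 q7 -3.3
TURN units total [-5.31e-01 -5.00e-04 -3.00e-04] rows 8 each [-0.0664 -0.0001 -0.    ]
SHIFT units total [-0.702 11.454  7.126] rows 12 each [-0.059  0.955  0.594]
pos [ 0.1492 -0.6323  0.2219] yaw -76.72 q7 -3.3
TURN units total [-6.501e-01 -5.000e-04 -3.000e-04] rows 10 each [-0.065 -0.    -0.   ]
SHIFT units total [-0.702 21.299 11.181] rows 22 each [-0.032  0.968  0.508]
```

drive_tool(increments=[[[0,0,0],[-0.066,0,0]],[[0,0,0],[-0.066,0,0]],[[0,0,0],[-0.066,0,0]],[[0,0,0],[-0.066,0,0]],[[0,0,0],[-0.066,0,0]],[[0,0,0],[-0.066,0,0]],[[0,0,0],[-0.066,0,0]],[[0,0,0],[-0.069,0,0]]])

```text
time_s: 1.0
tool_pos: [0.1492, -0.6325, 0.2222]
tool_rot: [121.1, 90.0, 108.4]
force: [-0.8, 0.0, 0.7]
grip_width: 0.0872
```

drive_tool(increments=[[[-0.06,0.955,0.594],[0,0,0]],[[-0.06,0.955,0.594],[0,0,0]],[[-0.06,0.955,0.594],[0,0,0]],[[-0.06,0.955,0.594],[0,0,0]],[[-0.06,0.955,0.594],[0,0,0]],[[-0.06,0.955,0.594],[0,0,0]],[[-0.06,0.955,0.594],[0,0,0]],[[-0.06,0.955,0.594],[0,0,0]],[[-0.06,0.955,0.594],[0,0,0]],[[-0.06,0.955,0.594],[0,0,0]]])

```text
time_s: 2.0
tool_pos: [0.4676, -0.3124, 0.2467]
tool_rot: [-79.2, 90.0, -92.2]
force: [1.2, -0.8, 0.5]
grip_width: 0.087
```

drive_tool(increments=[[[-0.06,0.955,0.594],[0,0,0]],[[-0.06,0.955,0.594],[0,0,0]],[[0,0,0],[0,0,0]],[[0,0,0],[0,0,0]]])

```text
time_s: 2.4
tool_pos: [0.5308, -0.2488, 0.2511]
tool_rot: [171.8, 90.0, 159.0]
force: [-0.7, -1.0, -1.1]
grip_width: 0.087
```

```bash
python3 - <<'E'
from h import *
c=shot('wrist','w1.png')
f=cv2.imread('pics/w1.png');cv2.imwrite('pics/w1b.png',cv2.convertScaleAbs(f,alpha=1.3))
go([0.577,0.2296,0.25],1.3)
print(proj(c,[[.6405,-.2336,.02],[.545,-.211,.032]]))
E
```

```text
pos [ 0.5298 -0.2506  0.251 ] yaw -12.99 q7 4.5
TURN units total [-0.1191 -0.0005  0.0003] rows 2 each [-0.0596 -0.0002  0.0001]
SHIFT units total [ 0.024 11.974  1.453] rows 12 each [0.002 0.998 0.121]
[[378.22864216 143.73454205]
 [287.72906303 143.32579391]]
```

View pics/w1b.png

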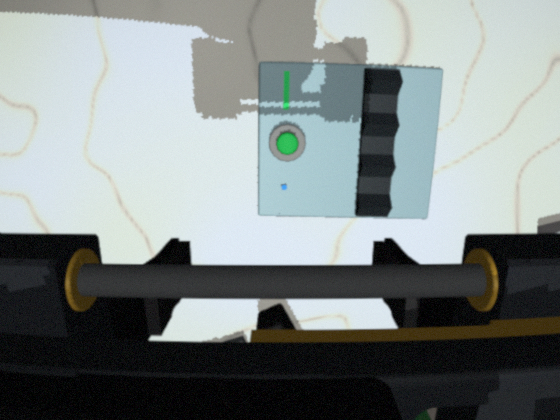

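The wrist view shows the cradle: button centre (287,144), predicted (288,143); bed corners (364,68), (402,70), (390,216), (357,216); base corners (259,63), (442,68), (428,218), (259,215). I'll refine the fit from these.

```bash
python3 - <<'E'
from h import *
c=env.read_camera('wrist')
g=c['frame']
hsv=cv2.cvtColor(g,cv2.COLOR_RGB2HSV)
m=cv2.inRange(hsv,(50,120,60),(75,255,255));m[:115]=0;m[170:]=0
M=cv2.moments(m);print('btn px',M['m10']/M['m00'],M['m01']/M['m00'],atz(c,M['m10']/M['m00'],M['m01']/M['m00'],.032).round(4))
k=[atz(c,u,v,.01) for u,v in[(259,63),(442,68),(428,218),(259,215)]]
print(np.round(k,4).tolist(),'c',np.mean(k,0).round(4))
s=lambda a,b:(np.linalg.norm(k[a]-k[b]).round(4),np.degrees(np.arctan2(*(k[a]-k[b])[1::-1])).round(2))
print(s(1,0),s(2,3),s(0,3),s(1,2))
k=[atz(c,u,v,.02) for u,v in[(364,68),(402,70),(390,216),(357,216)]]
print(np.round(k,4).tolist(),'c',np.mean(k,0).round(4));print(s(1,0),s(2,3),s(0,3),s(1,2))
E
```

```text
btn px 287.4 140.81621621621622 [ 0.5442 -0.2103  0.032 ]
[[0.5332, -0.1251, 0.01], [0.7247, -0.1716, 0.01], [0.6857, -0.3352, 0.01], [0.4936, -0.287, 0.01]] c [ 0.6093 -0.2297  0.01  ]
(np.float64(0.1971), np.float64(-13.64)) (np.float64(0.1981), np.float64(-14.09)) (np.float64(0.1666), np.float64(76.25)) (np.float64(0.1682), np.float64(76.57))
[[0.6385, -0.1553, 0.02], [0.6775, -0.1655, 0.02], [0.6392, -0.319, 0.02], [0.6023, -0.3105, 0.02]] c [ 0.6394 -0.2376  0.02  ]
(np.float64(0.0403), np.float64(-14.65)) (np.float64(0.0379), np.float64(-13.06)) (np.float64(0.1593), np.float64(76.88)) (np.float64(0.1582), np.float64(76.01))
```

drive_tool(increments=[[[0,1,0.12],[-0.06,0,0]],[[0,1,0.12],[-0.06,0,0]],[[0,1,0.12],[0,0,0]],[[0,1,0.12],[0,0,0]],[[0,1,0.12],[0,0,0]],[[0,1,0.12],[0,0,0]],[[0,1,0.12],[0,0,0]],[[0,1,0.12],[0,0,0]],[[0,1,0.12],[0,0,0]],[[0,1,0.12],[0,0,0]]])

```text
time_s: 3.5
tool_pos: [0.5837, 0.1467, 0.2512]
tool_rot: [-82.6, 89.9, -81.5]
force: [0.4, -0.2, -0.2]
grip_width: 0.0875
```

drive_tool(increments=[[[0,1,0.12],[0,0,0]],[[0,1,0.12],[0,0,0]],[[0,0,0],[0,0,0]],[[0,0,0],[0,0,0]]])

```text
time_s: 3.9
tool_pos: [0.591, 0.2273, 0.2508]
tool_rot: [-121.1, 89.9, -119.7]
force: [0.1, -1.8, -0.6]
grip_width: 0.0871
```

```bash
python3 - <<'E'
from h import *
c=shot('wrist','w2.png')
f=cv2.imread('pics/w2.png');cv2.imwrite('pics/w2b.png',cv2.convertScaleAbs(f,alpha=1.3))
go([0.577,0.2296,0.025],1.3)
print(proj(c,[[.577,.2296,.04]]))
E
```

```text
pos [0.5915 0.2258 0.2509] yaw 1.25 q7 -33.5
TURN units total [-0.0004 -0.0002  0.0009] rows 1 each [-0.0004 -0.0002  0.0009]
SHIFT units total [ 5.646  0.104 -0.361] rows 6 each [ 0.941  0.017 -0.06 ]
[[268.81355902 180.11281386]]
```

View pics/w2b.png

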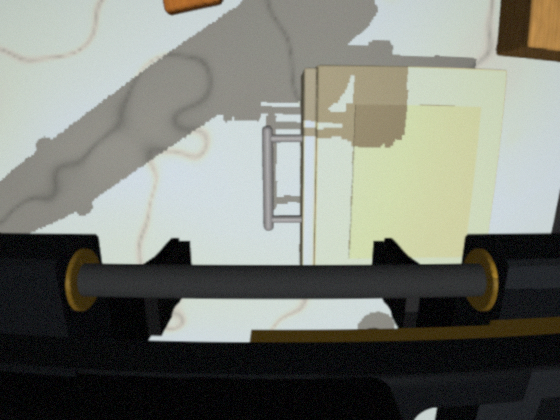

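The bar is at (268,178), predicted (269,180), so the handle position agrees. I'll partly close the jaws to 20 mm, since there is only 29 mm behind the bar, and descend.

drive_tool(increments=[[[0.8,0.1,-0.36],[0,0,0]],[[0.9,0,0],[0,0,0]],[[0.9,0,0],[0,0,0]],[[0.6,0,0],[0,0,0]],[[0,0,0],[0,0,0]],[[0,0,0],[0,0,0]]], hand=-0.54, squeeze=20)

```text
time_s: 4.55
tool_pos: [0.5773, 0.2296, 0.1238]
tool_rot: [-73.0, 89.9, -71.7]
force: [-0.6, -0.6, 0.1]
grip_width: 0.0468
```

```bash
python3 - <<'E'
from h import *
go([0.577,0.2296,0.023],1.3)
E
```

```text
pos [0.5773 0.2296 0.1238] yaw 1.21 q7 -36.9
TURN units total [-0.0007  0.0001  0.0004] rows 1 each [-0.0007  0.0001  0.0004]
SHIFT units total [ 2.521e+00  1.000e-03 -8.000e-03] rows 3 each [ 0.84   0.    -0.003]
```

drive_tool(increments=[[[0,0,0],[0,0,0]],[[0,0,0],[0,0,0]],[[0,0,0],[0,0,0]],[[0,0,0],[0,0,0]],[[0.6,0,0],[0,0,0]],[[0.5,0,0],[0,0,0]],[[0.5,0,0],[0,0,0]],[[0.5,0,0],[0,0,0]],[[0.4,0,0],[0,0,0]],[[0,0,0],[0,0,0]]])

```text
time_s: 5.55
tool_pos: [0.5748, 0.231, 0.021]
tool_rot: [-161.5, 89.8, -160.1]
force: [-0.1, 0.3, -0.6]
grip_width: 0.0201
```

drive_tool(increments=[[[0,0,0],[0,0,0]],[[0,0,0],[0,0,0]],[[0,0,0],[0,0,0]],[[0,0,0],[0,0,0]]], hand=-1)

```text
time_s: 5.95
tool_pos: [0.5765, 0.2323, 0.0244]
tool_rot: [21.2, 90.0, 22.7]
force: [-2.3, -0.8, 3.5]
grip_width: 0.01
```

drive_tool(increments=[[[0,0,-0.2],[0,0,0]],[[0,0,-0.4],[0,0,0]],[[0,0,-0.45],[0,0,0]],[[0,0,-0.45],[0,0,0]],[[0,0,-0.45],[0,0,0]],[[0,0,-0.45],[0,0,0]],[[0,0,-0.45],[0,0,0]],[[0,0,-0.45],[0,0,0]],[[0,0,-0.3],[0,0,0]],[[0,0,-0.15],[0,0,0]]])

```text
time_s: 6.95
tool_pos: [0.4267, 0.228, 0.0243]
tool_rot: [-16.9, 89.8, -15.4]
force: [1.9, -0.6, 3.9]
grip_width: 0.0104
```

drive_tool(increments=[[[0,0,-0.05],[0,0,0]],[[0,0,0],[0,0,0]],[[0,0,0],[0,0,0]]])

```text
time_s: 7.25
tool_pos: [0.4262, 0.2281, 0.024]
tool_rot: [12.0, 89.8, 13.4]
force: [4.3, -0.4, 3.3]
grip_width: 0.0116
```

drive_tool(increments=[[[0,0,0],[0,0,0]],[[0,0,0],[0,0,0]],[[-0.3,0,0],[0,0,0]],[[-0.7,0,0],[0,0,0]],[[-0.8,0,0],[0,0,0]],[[-0.9,0,0],[0,0,0]],[[-0.9,0,0],[0.07,0,0]],[[-0.9,0,0],[0.07,0,0]],[[-0.9,0,0],[0.07,0,0]],[[-0.5,0,0],[0.07,0,0]]], hand=-0.54)

```text
time_s: 8.25
tool_pos: [0.4238, 0.2292, 0.2623]
tool_rot: [50.3, 89.9, 17.9]
force: [0.1, 0.2, -0.5]
grip_width: 0.02
```

drive_tool(increments=[[[0,0,0],[0.07,0,0]],[[0,0,0],[0.07,0,0]],[[0,0,0],[0.07,0,0]],[[0,0,0],[0.07,0,0]],[[0,0,0],[0.07,0,0]],[[0,0,0],[0.07,0,0]],[[0,0,0],[0.05,0,0]],[[0,0,0],[0,0,0]],[[0,0,0],[0,0,0]]])

```text
time_s: 9.15
tool_pos: [0.4236, 0.2283, 0.2592]
tool_rot: [-78.7, 89.9, -167.1]
force: [-0.9, -0.0, 0.6]
grip_width: 0.0197
```

```bash
python3 - <<'E'
from h import *
c=shot('wrist','w3.png');t=shot('top','t3.png')
f=cv2.imread('pics/w3.png');cv2.imwrite('pics/w3b.png',cv2.convertScaleAbs(f,alpha=1.3))
f=cv2.imread('pics/t3.png')[140:280,120:300];cv2.imwrite('pics/t3b.png',cv2.convertScaleAbs(cv2.resize(f,None,fx=4,fy=4),alpha=1.3))
p,M,o=pose();print(p,jawyaw(M),o['qpos'])
E
```

```text
[0.42398664 0.2282108  0.25926907] -88.47206597127011 [  24.825037     -2.27522367  -54.07385248  101.36495997   -1.88260344
   80.02004499 -117.37160882]
```

View pics/w3b.png

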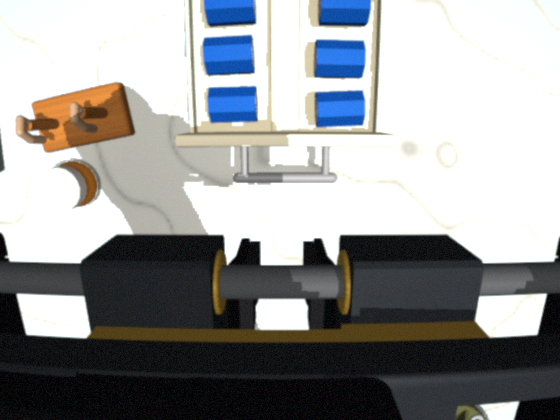

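View pics/t3b.png

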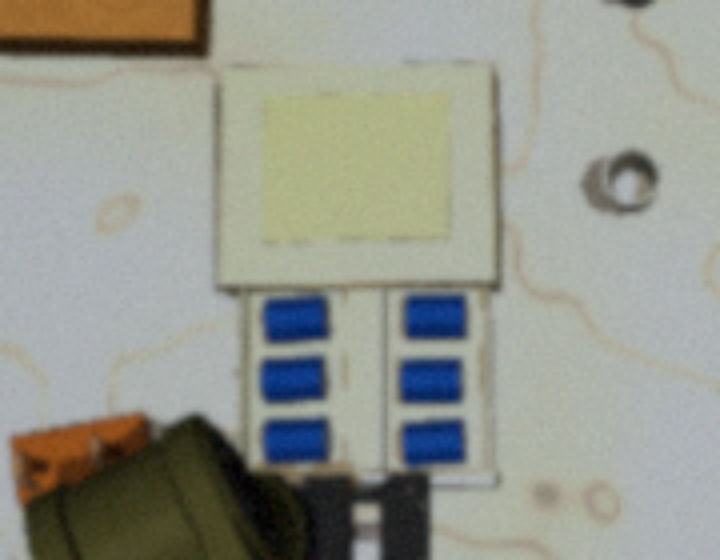

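The wrist view shows six blue capsules in two columns, with centres near (231,55), (232,104), (340,58), (340,108) and the top pair cut off at the image edge. The top view confirms six, 2×3. Now I'll measure them.

```bash
cat >> h.py <<'E'
def blobs(c,z=.046,amin=40,box=None):
    hsv=cv2.cvtColor(c['frame'],cv2.COLOR_RGB2HSV)
    m=cv2.inRange(hsv,(105,150,50),(130,255,255))
    n,l,st,ce=cv2.connectedComponentsWithStats(m)
    out=[]
    for i in range(1,n):
        if st[i,4]<amin: continue
        cn=max(cv2.findContours((l==i).astype(np.uint8),cv2.RETR_EXTERNAL,cv2.CHAIN_APPROX_NONE)[0],key=len)
        # rectify silhouette onto plane z
        P=np.array([atz(c,*q[0],z)[:2] for q in cn],np.float32)
        r=cv2.minAreaRect(P*1000)
        b=cv2.boxPoints(r); e=[b[1]-b[0],b[2]-b[1]]; L=max(e,key=np.linalg.norm)
        out.append((ce[i].round(1),np.array(r[0])/1000,sorted(r[1]),np.degrees(np.arctan2(L[1],L[0]))%180,atz(c,*ce[i],z)))
    return out
E
python3 - <<'E'
from h import *
for n in('top','wrist'):
    c=env.read_camera(n)
    for b in blobs(c,.037): print(n,b[0],'rect',b[1].round(4),np.round(b[2],1),'ang',round(b[3],1),'cen',b[4][:2].round(4))
E
```

```text
top [193.4 219.3] rect [0.5989 0.286 ] [29.5 45.6] ang 90.5 cen [0.5995 0.2848]
top [228.5 218.8] rect [0.6031 0.1712] [29.6 42.6] ang 90.5 cen [0.602  0.1713]
top [192.5 234.5] rect [0.55  0.286] [29.2 42.4] ang 90.4 cen [0.5501 0.2858]
top [227.4 234.9] rect [0.5508 0.1732] [29.3 42.4] ang 90.4 cen [0.5494 0.1736]
top [193.5 249.9] rect [0.5012 0.2826] [29.2 44.7] ang 91.9 cen [0.5004 0.281 ]
top [227.6 250.3] rect [0.4992 0.172 ] [29.1 41.8] ang 91.3 cen [0.4998 0.1715]
wrist [228.8  11.9] rect [0.5901 0.2858] [24.  49.8] ang 90.5 cen [0.5907 0.286 ]
wrist [344.   11.9] rect [0.5937 0.1718] [23.1 49.9] ang 92.7 cen [0.5938 0.1719]
wrist [227.6  55.6] rect [0.5483 0.2873] [35.4 48.5] ang 94.0 cen [0.5486 0.287 ]
wrist [339.3  59. ] rect [0.548 0.174] [35.4 48.9] ang 90.4 cen [0.5482 0.1744]
wrist [231.6 104.7] rect [0.4998 0.2832] [33.5 48.3] ang 92.8 cen [0.5001 0.2829]
wrist [339.7 108.8] rect [0.4988 0.1711] [33.4 48.5] ang 94.4 cen [0.4989 0.1712]
```

```bash
python3 - <<'E'
from h import *
go([.499,.1715,.10],92)
E
```

```text
pos [0.4242 0.2282 0.2593] yaw -88.52 q7 -117.4
TURN units total [-0.0044  0.0001  0.0002] rows 1 each [-0.0044  0.0001  0.0002]
SHIFT units total [3.982 1.82  1.481] rows 4 each [0.995 0.455 0.37 ]
```

drive_tool(increments=[[[0.5,0.455,0.37],[-0.004,0,0]],[[0.9,0.455,0.37],[0,0,0]],[[0.9,0.455,0.37],[0,0,0]],[[0.9,0.455,0.37],[0,0,0]],[[0.78,0,0],[0,0,0]],[[0,0,0],[0,0,0]],[[0,0,0],[0,0,0]],[[0,0,0],[0,0,0]],[[0,0,0],[0,0,0]]], hand=1, squeeze=25)

```text
time_s: 10.25
tool_pos: [0.5001, 0.172, 0.1022]
tool_rot: [89.9, 89.8, 1.8]
force: [-0.1, 0.5, -1.3]
grip_width: 0.083
```

```bash
python3 - <<'E'
from h import *
c=shot('wrist','w4.png')
go([.499,.1715,.030],92); print(env.get_obs()['qpos'])
E
```

```text
pos [0.5    0.1718 0.1019] yaw -88.08 q7 -120.2
TURN units total [-0.0007  0.0001 -0.0015] rows 1 each [-0.0007  0.0001 -0.0015]
SHIFT units total [ 1.798 -0.025  0.006] rows 2 each [ 0.899 -0.012  0.003]
[  23.3836669    14.96577059  -50.57930512  107.42403805   12.99162159
   63.374793   -120.17324588]
```

View pics/w4.png

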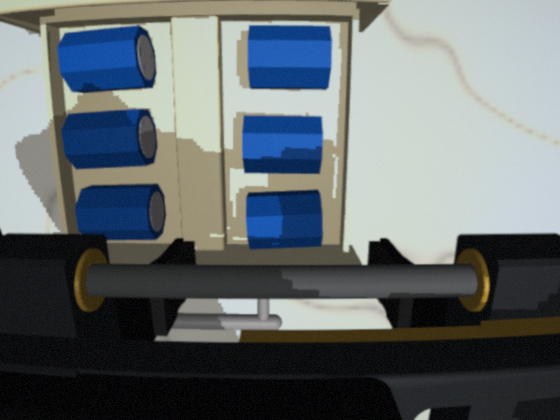

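All six capsules are visible and the near-right one (285,218) is centred between the jaws. I'll descend and grip.

drive_tool(increments=[[[0.7,-0.02,0],[0,0,0]],[[0.6,0,0],[0,0,0]],[[0.4,0,0],[0,0,0]],[[0.1,0,0],[0,0,0]],[[0,0,0],[0,0,0]]])

```text
time_s: 10.8
tool_pos: [0.4983, 0.1713, 0.0283]
tool_rot: [-115.8, 90.0, 156.1]
force: [1.5, 0.6, -0.3]
grip_width: 0.087
```

drive_tool(increments=[[[0,0,0],[0,0,0]],[[0,0,0],[0,0,0]],[[0,0,0],[0,0,0]],[[0,0,0],[0,0,0]],[[0,0,0],[0,0,0]],[[0,0,0],[0,0,0]],[[0,0,0],[0,0,0]]], hand=-1)

```text
time_s: 11.5
tool_pos: [0.4983, 0.171, 0.0282]
tool_rot: [15.6, 90.0, -72.5]
force: [-1.3, -0.6, 0.7]
grip_width: 0.0477
```

drive_tool(increments=[[[-0.3,0,0],[0,0,0]],[[-0.7,0,0],[0,0,0]],[[-0.8,0,0],[0,0,0]],[[-0.8,0,0],[0,0,0]],[[-0.6,0,0],[0,0,0]],[[0,0,0],[0,0,0]]])

```text
time_s: 12.1
tool_pos: [0.5006, 0.1724, 0.1603]
tool_rot: [96.3, 89.6, 8.2]
force: [0.9, 0.5, -0.3]
grip_width: 0.0482
```

```bash
cat >> h.py <<'E'
CO=np.array([.640,-.235]);CY=np.radians(-13.7)
def crad(x,y,z): 
    return np.array([CO[0]+np.cos(CY)*x-np.sin(CY)*y,CO[1]+np.sin(CY)*x+np.cos(CY)*y,z])
E
python3 - <<'E'
from h import *
go(crad(0,-.044,.14),-13.7);print(env.get_obs()['grip_width'])
E
```

```text
pos [0.5006 0.1724 0.1603] yaw -88.1 q7 -117.3
TURN units total [-0.62    0.0019 -0.0032] rows 9 each [-0.0689  0.0002 -0.0004]
SHIFT units total [  0.509 -10.17    5.799] rows 11 each [ 0.046 -0.925  0.527]
0.048185740893550565
```

drive_tool(increments=[[[0,0,0],[-0.069,0,0]],[[0,0,0],[-0.069,0,0]],[[0,0,0],[-0.069,0,0]],[[0,0,0],[-0.069,0,0]],[[0,0,0],[-0.069,0,0]],[[0,0,0],[-0.069,0,0]],[[0,0,0],[-0.069,0,0]],[[0,0,0],[-0.069,0,0]],[[0,0,0],[-0.068,0,0]]])

```text
time_s: 13.0
tool_pos: [0.4976, 0.171, 0.1555]
tool_rot: [-153.3, 89.9, -166.7]
force: [0.3, -0.4, -0.6]
grip_width: 0.0477
```

drive_tool(increments=[[[0,-0.5,0.28],[0,0,0]],[[0,-0.9,0.51],[0,0,0]],[[0,-0.9,0.51],[0,0,0]],[[0,-0.9,0.51],[0,0,0]],[[0,-0.9,0.51],[0,0,0]],[[0,-0.9,0.51],[0,0,0]],[[0,-0.9,0.51],[0,0,0]],[[0,-0.9,0.51],[0,0,0]],[[0,-0.9,0.51],[0,0,0]],[[0,-0.9,0.51],[0,0,0]]])

```text
time_s: 14.0
tool_pos: [0.6056, -0.2108, 0.1553]
tool_rot: [176.1, 89.9, 162.4]
force: [0.2, -0.6, 0.2]
grip_width: 0.0479
```

drive_tool(increments=[[[0,-0.9,0.51],[0,0,0]],[[0,-0.67,0.4],[0,0,0]],[[0,0,0],[0,0,0]],[[0,0,0],[0,0,0]]])

```text
time_s: 14.4
tool_pos: [0.6258, -0.2792, 0.1548]
tool_rot: [143.8, 89.9, 130.0]
force: [0.1, 0.4, -2.2]
grip_width: 0.0478
```

```bash
python3 - <<'E'
from h import *
go(crad(0,-.044,.042),-13.7);print(env.get_obs()['grip_width'],env.get_obs()['qpos'])
c=shot('wrist','w5.png');shot('top','t5.png');shot('scene','s5.png')
f=cv2.imread('pics/t5.png')[150:270,280:420];cv2.imwrite('pics/t5b.png',cv2.convertScaleAbs(cv2.resize(f,None,fx=4,fy=4),alpha=1.3))
E
```

```text
pos [ 0.6258 -0.2792  0.1548] yaw -13.8 q7 -7.5
TURN units total [-0.0008 -0.001  -0.0007] rows 1 each [-0.0008 -0.001  -0.0007]
SHIFT units total [2.82  0.057 0.084] rows 3 each [0.94  0.019 0.028]
0.04775211608192043 [ 55.04486409  32.59209253 -47.87859897  81.05501727  24.11198484
  77.04846449  -7.50618877]
```

View pics/w5.png

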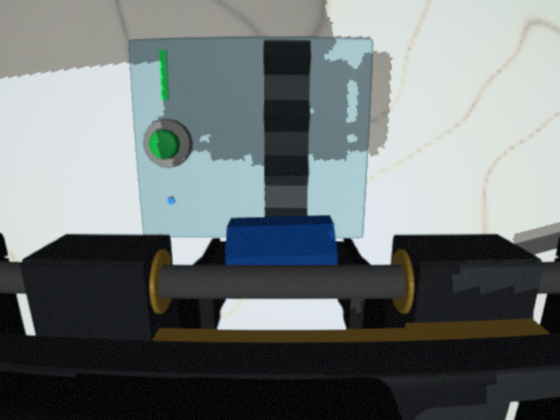

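The capsule is held level (228–335, 218–265), just in front of the bed (264–309). I'll refine the cradle pose from this closer view.

```bash
python3 - <<'E'
from h import *
c=env.read_camera('wrist')
f=c['frame'][:,:,::-1]
cv2.imwrite('pics/w5z.png',cv2.resize(cv2.convertScaleAbs(f[20:250,110:400],alpha=2.0),None,fx=2.6,fy=2.6,interpolation=cv2.INTER_CUBIC))
E=[[-.018,.08,.02],[.018,.08,.02],[-.018,-.08,.02],[.018,-.08,.02],[-.098,0,.032],[0,.022,.0325],[0,-.022,.0325],[0,.066,.0325]]
for e,p in zip(E,proj(c,[crad(*e) for e in E])): print(e,p.round(1), ((p-[110,20]+.5)*2.6-.5).round(0))
E
```

```text
[-0.018, 0.08, 0.02] [264.3  43.3] [402.  61.]
[0.018, 0.08, 0.02] [310.7  43.4] [522.  62.]
[-0.018, -0.08, 0.02] [265.7 239.2] [406. 571.]
[0.018, -0.08, 0.02] [307.2 239.3] [513. 571.]
[-0.098, 0, 0.032] [163.6 147.9] [140. 333.]
[0, 0.022, 0.0325] [287.4 119. ] [462. 258.]
[0, -0.022, 0.0325] [287.1 175.4] [461. 405.]
[0, 0.066, 0.0325] [287.7  59.5] [463. 103.]
```

View pics/w5z.png

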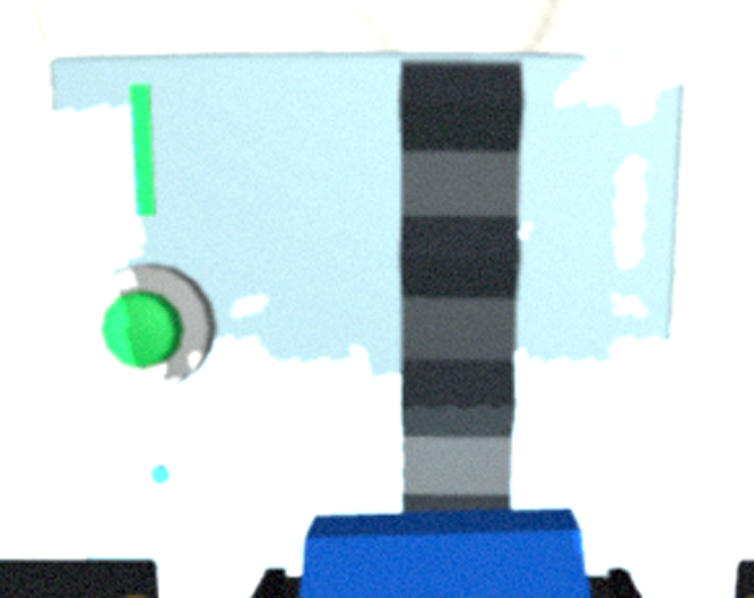

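```bash
python3 - <<'E'
from h import *
c=env.read_camera('wrist')
E=[[0,y,.02] for y in(.054,.044,.034,.01,0,-.01,-.034,-.044,-.054)]
for e,p in zip(E,proj(c,[crad(*e) for e in E])): print(e, ((p-[110,20]+.5)*2.6-.5).round(0))
E
```

```text
[0, 0.054, 0.02] [461. 150.]
[0, 0.044, 0.02] [461. 184.]
[0, 0.034, 0.02] [461. 217.]
[0, 0.01, 0.02] [461. 296.]
[0, 0, 0.02] [460. 328.]
[0, -0.01, 0.02] [460. 360.]
[0, -0.034, 0.02] [460. 435.]
[0, -0.044, 0.02] [460. 465.]
[0, -0.054, 0.02] [460. 495.]
```

The predicted groove-floor bands (150–217, 296–360, 435–495) match the image to a pixel, so the cradle pose holds. Lowering.

drive_tool(increments=[[[0.6,0.06,0.08],[0,0,0]],[[0.7,0,0],[0,0,0]],[[0.7,0,0],[0,0,0]],[[0.4,0,0],[0,0,0]],[[0.2,0,0],[0,0,0]],[[0.1,0,0],[0,0,0]],[[0.1,0,0],[0,0,0]],[[0,0,0],[0,0,0]],[[0,0,0],[0,0,0]]])

```text
time_s: 15.55
tool_pos: [0.6306, -0.2775, 0.0451]
tool_rot: [-14.0, 89.9, -27.7]
force: [-0.1, -0.1, -0.8]
grip_width: 0.0479
```

```bash
python3 - <<'E'
from h import *
go(crad(0,-.044,.038),-13.7);o=env.get_obs();print(o['grip_width'],o['force'])
E
```

```text
pos [ 0.6306 -0.2775  0.0451] yaw -13.72 q7 -10.5
TURN units total [-0.0002  0.0007  0.0002] rows 1 each [-0.0002  0.0007  0.0002]
SHIFT units total [ 0.177 -0.012 -0.024] rows 1 each [ 0.177 -0.012 -0.024]
0.04786441364576005 [-0.08104411 -0.05739835 -0.7904703 ]
```

drive_tool(increments=[[[0.06,0,-0.02],[0,0,0]],[[0.05,0,0],[0,0,0]],[[0.05,0,0],[0,0,0]],[[0,0,0],[0,0,0]]])

```text
time_s: 15.95
tool_pos: [0.6295, -0.2784, 0.0386]
tool_rot: [-54.8, 89.9, -68.6]
force: [-1.0, -1.7, 3.7]
grip_width: 0.0477
```

drive_tool(increments=[[[0,0,0],[0,0,0]],[[0,0,0],[0,0,0]],[[0,0,0],[0,0,0]],[[0,0,0],[0,0,0]],[[-0.5,0,0],[0,0,0]],[[-0.9,0,0],[0,0,0]],[[-0.9,0,0],[0,0,0]],[[-0.9,0,0],[0,0,0]],[[0,0,0],[0,0,0]]], hand=0.8)

```text
time_s: 16.85
tool_pos: [0.6326, -0.2772, 0.172]
tool_rot: [-6.7, 89.5, -20.4]
force: [0.2, -0.7, 0.4]
grip_width: 0.0779
```

```bash
python3 - <<'E'
from h import *
shot('wrist','w6.png')
t=env.read_camera('top')
for b in blobs(t,.037): print(b[0],'rect',b[1].round(4),np.round(b[2],1),'ang',round(b[3],1),'cen',b[4][:2].round(4))
for z in (.047,):
  for b in blobs(t,z)[:9]: 
    d=b[4][:2]-CO; print((np.cos(CY)*d[0]+np.sin(CY)*d[1]).round(4),(-np.sin(CY)*d[0]+np.cos(CY)*d[1]).round(4))
go([.549,.174,.13],91)
E
```

```text
[279.3 132. ] rect [0.896  0.0094] [19.8 30.9] ang 98.0 cen [0.8968 0.0076]
[363.4 209.2] rect [ 0.6347 -0.2709] [19.9 43.6] ang 169.6 cen [ 0.6373 -0.2703]
[193.5 219.4] rect [0.5989 0.2845] [29.5 42.6] ang 90.5 cen [0.5992 0.2845]
[228.5 218.9] rect [0.6031 0.1712] [29.6 42.6] ang 90.5 cen [0.6018 0.1711]
[192.6 234.5] rect [0.55  0.286] [29.5 41.8] ang 91.9 cen [0.5499 0.2857]
[227.4 234.9] rect [0.5505 0.1732] [29.4 42. ] ang 91.3 cen [0.5493 0.1735]
[193.4 249.9] rect [0.5011 0.2826] [28.9 44.7] ang 91.9 cen [0.5005 0.2814]
0.1888 0.2958
0.0038 -0.0334
-0.1634 0.4929
-0.1342 0.3841
-0.2112 0.4825
-0.1854 0.374
-0.2579 0.4667
pos [ 0.6298 -0.2771  0.1667] yaw -13.7 q7 -7.6
TURN units total [ 6.275e-01  9.000e-04 -3.000e-04] rows 9 each [ 0.0697  0.0001 -0.    ]
SHIFT units total [  0.917  -1.823 -11.31 ] rows 12 each [ 0.076 -0.152 -0.942]
```

View pics/w6.png

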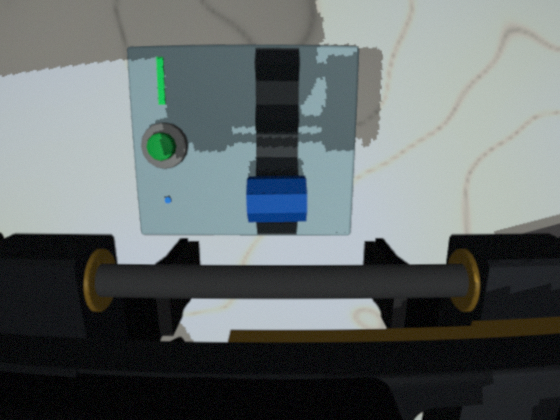

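Capsule 1 is seated in groove 1, at (247–307, 177–222) and centred on the bed. Next is the middle right one.

drive_tool(increments=[[[0,0,0],[0.07,0,0]],[[0,0,0],[0.07,0,0]],[[0,0,0],[0.07,0,0]],[[0,0,0],[0.07,0,0]],[[0,0,0],[0.07,0,0]],[[0,0,0],[0.07,0,0]],[[0,0,0],[0.07,0,0]],[[0,0,0],[0.07,0,0]],[[0,0,0],[0.067,0,0]]], hand=1)

```text
time_s: 17.85
tool_pos: [0.6282, -0.2769, 0.1634]
tool_rot: [-113.2, 89.8, 157.5]
force: [-0.1, 0.2, -1.7]
grip_width: 0.0872
```

drive_tool(increments=[[[0,-0.08,-0.5],[0,0,0]],[[0,-0.15,-0.95],[0,0,0]],[[0,-0.15,-0.95],[0,0,0]],[[0,-0.15,-0.95],[0,0,0]],[[0,-0.15,-0.95],[0,0,0]],[[0,-0.15,-0.95],[0,0,0]],[[0,-0.15,-0.95],[0,0,0]],[[0,-0.15,-0.95],[0,0,0]],[[0,-0.15,-0.95],[0,0,0]],[[0,-0.15,-0.95],[0,0,0]]])

```text
time_s: 18.85
tool_pos: [0.5639, 0.0848, 0.164]
tool_rot: [-82.5, 89.8, -171.4]
force: [0.2, -0.4, -0.5]
grip_width: 0.0868
```

drive_tool(increments=[[[0.3,-0.15,-0.95],[0,0,0]],[[0.6,-0.15,-0.95],[0,0,0]],[[0,-0.05,-0.36],[0,0,0]],[[0,0,0],[0,0,0]],[[0,0,0],[0,0,0]]])

```text
time_s: 19.35
tool_pos: [0.5503, 0.1724, 0.1294]
tool_rot: [-20.0, 89.9, -109.0]
force: [0.4, -1.2, 0.3]
grip_width: 0.087
```

```bash
cat >> h.py <<'E'
def look(f,z=.037):
    c=shot('wrist',f)
    for b in blobs(c,z,amin=300): print(b[0],'rect',b[1].round(4),np.round(b[2],1),'ang',round(b[3],1))
    return c
E
python3 - <<'E'
from h import *
look('w7.png')
go([.549,.174,.030],91);o=env.get_obs();print(o['qpos'],o['grip_width'])
E
```

```text
[121.7 139.6] rect [0.5989 0.286 ] [34.4 58. ] ang 94.4
[284.3 136.7] rect [0.6018 0.1724] [34.4 48.2] ang 91.1
[125.6 206. ] rect [0.5505 0.2886] [36.1 55.1] ang 93.9
[279.7 208.8] rect [0.5504 0.1748] [36.8 48.3] ang 91.0
[132.4 252.8] rect [0.5137 0.2857] [16.4 48.8] ang 91.8
pos [0.5508 0.1716 0.1297] yaw -89.11 q7 -120.3
TURN units total [-0.0009  0.0006 -0.0001] rows 1 each [-0.0009  0.0006 -0.0001]
SHIFT units total [ 2.493 -0.044 -0.062] rows 3 each [ 0.831 -0.015 -0.021]
[  19.17290897   18.97161653  -46.35012188   99.16977502   14.76073548
   68.17176104 -120.28752042] 0.08690697574133471
```

View pics/w7.png

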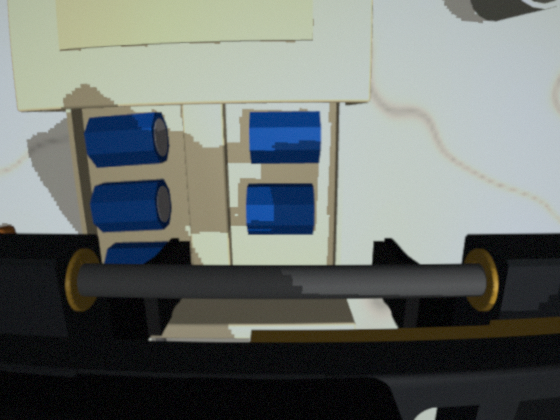

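Five remain, undisturbed, and the target is at (280,209). Descending.

drive_tool(increments=[[[0.8,-0.02,-0.06],[0,0,0]],[[0.8,0,0],[0,0,0]],[[0.6,0,0],[0,0,0]],[[0.25,0,0],[0,0,0]],[[0.05,0,0],[0,0,0]],[[0,0,0],[0,0,0]]])

```text
time_s: 20.0
tool_pos: [0.5501, 0.1756, 0.0306]
tool_rot: [91.4, 89.9, 2.4]
force: [-0.3, 0.0, 0.9]
grip_width: 0.0871
```

drive_tool(increments=[[[0,0,0],[0,0,0]],[[0,0,0],[0,0,0]],[[0,0,0],[0,0,0]],[[0,0,0],[0,0,0]],[[0,0,0],[0,0,0]],[[0,0,0],[0,0,0]],[[0,0,0],[0,0,0]]], hand=-1)

```text
time_s: 20.7
tool_pos: [0.549, 0.1761, 0.0298]
tool_rot: [-12.2, 90.0, -101.1]
force: [-0.4, -1.4, 1.8]
grip_width: 0.0481
```

drive_tool(increments=[[[-0.3,0,0],[0,0,0]],[[-0.7,0,0],[0,0,0]],[[-0.8,0,0],[0,0,0]],[[-0.8,0,0],[0,0,0]],[[-0.6,0,0],[0,0,0]],[[0,0,0],[0,0,0]]])

```text
time_s: 21.3
tool_pos: [0.5513, 0.1777, 0.1623]
tool_rot: [101.2, 89.6, 12.3]
force: [-0.5, -0.4, 0.8]
grip_width: 0.0477
```

```bash
python3 - <<'E'
from h import *
go(crad(0,0,.14),-13.7);print(env.get_obs()['grip_width'])
E
```

```text
pos [0.5513 0.1777 0.1623] yaw -88.94 q7 -119.6
TURN units total [-0.627   0.0017 -0.0035] rows 9 each [-0.0697  0.0002 -0.0004]
SHIFT units total [ 0.559 -9.5    4.598] rows 10 each [ 0.056 -0.95   0.46 ]
0.04774134150674615
```

drive_tool(increments=[[[0,0,0],[-0.07,0,0]],[[0,0,0],[-0.07,0,0]],[[0,0,0],[-0.07,0,0]],[[0,0,0],[-0.07,0,0]],[[0,0,0],[-0.07,0,0]],[[0,0,0],[-0.07,0,0]],[[0,0,0],[-0.07,0,0]],[[0,0,0],[-0.07,0,0]],[[0,0,0],[-0.067,0,0]]])

```text
time_s: 22.2
tool_pos: [0.5484, 0.1762, 0.1571]
tool_rot: [-152.0, 89.9, -165.4]
force: [0.3, 0.1, -0.8]
grip_width: 0.0475
```

drive_tool(increments=[[[0,-0.475,0.23],[0,0,0]],[[0,-0.95,0.46],[0,0,0]],[[0,-0.95,0.46],[0,0,0]],[[0,-0.95,0.46],[0,0,0]],[[0,-0.95,0.46],[0,0,0]],[[0,-0.95,0.46],[0,0,0]],[[0,-0.95,0.46],[0,0,0]],[[0,-0.95,0.46],[0,0,0]],[[0,-0.95,0.46],[0,0,0]],[[0,-0.95,0.46],[0,0,0]]])

```text
time_s: 23.2
tool_pos: [0.6329, -0.2175, 0.157]
tool_rot: [177.7, 89.9, 164.0]
force: [0.3, -0.1, -1.0]
grip_width: 0.0478
```

drive_tool(increments=[[[0,-0.475,0.23],[0,0,0]],[[0.4,0,0],[0,0,0]],[[0.6,0,0],[0,0,0]],[[0.4,0,0],[0,0,0]],[[0,0,0],[0,0,0]],[[0,0,0],[0,0,0]]])

```text
time_s: 23.8
tool_pos: [0.6375, -0.2354, 0.1015]
tool_rot: [152.4, 90.0, 138.7]
force: [-0.3, 0.2, -0.1]
grip_width: 0.0475
```

```bash
python3 - <<'E'
from h import *
go(crad(0,0,.046),-13.7);o=env.get_obs();print(o['grip_width'],o['qpos'])
c=shot('wrist','w8.png')
E
```

```text
pos [ 0.6375 -0.2354  0.1015] yaw -13.64 q7 -13.5
TURN units total [ 0.0005 -0.0004 -0.0002] rows 1 each [ 0.0005 -0.0004 -0.0002]
SHIFT units total [1.388 0.025 0.058] rows 2 each [0.694 0.013 0.029]
0.0475250251501129 [ 52.85586828  35.26975582 -49.4995601   85.18495133  27.42168643
  72.26985103 -13.49269813]
```

View pics/w8.png

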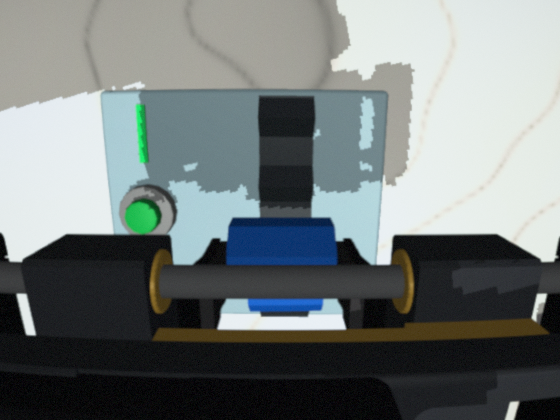

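The capsule is held level above groove 2, with the groove 1 capsule visible below at (286,300). Lowering.

drive_tool(increments=[[[0.6,0.02,0.06],[0,0,0]],[[0.5,0,0],[0,0,0]],[[0.2,0,0],[0,0,0]],[[0.1,0,0],[0,0,0]],[[0.1,0,0],[0,0,0]],[[0.05,0,0],[0,0,0]],[[0,0,0],[0,0,0]],[[0,0,0],[0,0,0]]])

```text
time_s: 24.65
tool_pos: [0.6405, -0.2364, 0.0403]
tool_rot: [-13.2, 90.0, -26.9]
force: [0.8, 0.1, -0.3]
grip_width: 0.0479
```

drive_tool(increments=[[[0.04,0,0],[0,0,0]],[[0,0,0],[0,0,0]],[[0,0,0],[0,0,0]]])

```text
time_s: 24.95
tool_pos: [0.6407, -0.2364, 0.0398]
tool_rot: [-29.2, 89.9, -42.9]
force: [-1.5, -0.0, 6.2]
grip_width: 0.0482
```

drive_tool(increments=[[[0,0,0],[0,0,0]],[[0,0,0],[0,0,0]],[[0,0,0],[0,0,0]],[[0,0,0],[0,0,0]],[[-0.5,0,0],[0,0,0]],[[-0.9,0,0],[0,0,0]],[[-0.9,0,0],[0,0,0]],[[-0.9,0,0],[0,0,0]],[[0,0,0],[0,0,0]]], hand=0.8)

```text
time_s: 25.85
tool_pos: [0.6439, -0.2362, 0.1742]
tool_rot: [-3.6, 89.4, -17.4]
force: [-0.0, 0.8, 0.2]
grip_width: 0.0784
```

```bash
python3 - <<'E'
from h import *
look('w9.png',.05)
t=env.read_camera('top')
for b in blobs(t,.037): print(b[0],'rect',b[1].round(4),np.round(b[2],1),'ang',round(b[3],1),'cen',b[4][:2].round(4))
go([.602,.1720,.13],91)
E
```

```text
[275.6 198.6] rect [ 0.6401 -0.2329] [37.5 48.1] ang 166.2
[274.9 244.9] rect [ 0.6299 -0.2711] [36.5 48.2] ang 166.1
[279.9 132.2] rect [0.8957 0.0045] [18.4 30.3] ang 117.9 cen [0.8962 0.0058]
[193.4 219.4] rect [0.5989 0.286 ] [29.5 45.6] ang 90.5 cen [0.5992 0.2847]
[228.4 218.8] rect [0.6031 0.1713] [29.6 42.5] ang 90.5 cen [0.602  0.1714]
[192.6 234.4] rect [0.55  0.286] [29.5 41.8] ang 91.9 cen [0.5502 0.2856]
[193.4 249.8] rect [0.5017 0.2825] [28.9 45.2] ang 90.3 cen [0.5005 0.2813]
pos [ 0.6411 -0.2363  0.1686] yaw -13.71 q7 -12.0
TURN units total [ 0.6274  0.0016 -0.0008] rows 9 each [ 0.0697  0.0002 -0.0001]
SHIFT units total [  0.966  -0.799 -10.223] rows 11 each [ 0.088 -0.073 -0.929]
```

View pics/w9.png

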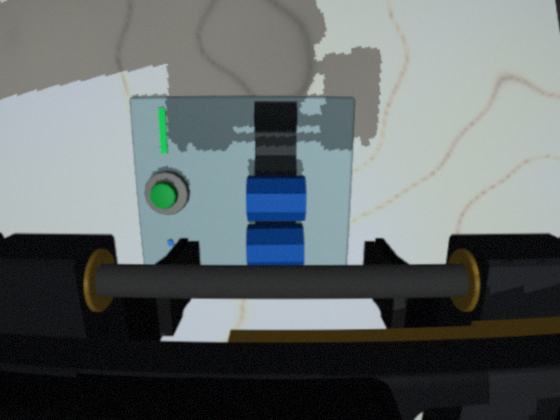

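Two are seated side by side, at (276,199) and (275,245). Next is the back right one.

drive_tool(increments=[[[0,0,0],[0.07,0,0]],[[0,0,0],[0.07,0,0]],[[0,0,0],[0.07,0,0]],[[0,0,0],[0.07,0,0]],[[0,0,0],[0.07,0,0]],[[0,0,0],[0.07,0,0]],[[0,0,0],[0.07,0,0]],[[0,0,0],[0.07,0,0]],[[0,0,0],[0.067,0,0]]], hand=1)

```text
time_s: 26.85
tool_pos: [0.6393, -0.2361, 0.1648]
tool_rot: [-110.4, 89.9, 160.3]
force: [0.6, -0.6, 0.2]
grip_width: 0.087
```

drive_tool(increments=[[[0,-0.04,-0.5],[0,0,0]],[[0,-0.07,-0.95],[0,0,0]],[[0,-0.07,-0.95],[0,0,0]],[[0,-0.07,-0.95],[0,0,0]],[[0,-0.07,-0.95],[0,0,0]],[[0,-0.07,-0.95],[0,0,0]],[[0,-0.07,-0.95],[0,0,0]],[[0,-0.07,-0.95],[0,0,0]],[[0,-0.07,-0.95],[0,0,0]],[[0,-0.07,-0.95],[0,0,0]]])

```text
time_s: 27.85
tool_pos: [0.6049, 0.1281, 0.1656]
tool_rot: [-87.6, 89.9, -176.3]
force: [0.2, -0.4, 0.2]
grip_width: 0.0872
```

drive_tool(increments=[[[0.3,-0.07,-0.95],[0,0,0]],[[0.6,0,-0.2],[0,0,0]],[[0,0,0],[0,0,0]],[[0,0,0],[0,0,0]],[[0,0,0],[0,0,0]]])

```text
time_s: 28.35
tool_pos: [0.6038, 0.1698, 0.1309]
tool_rot: [53.3, 89.9, -35.7]
force: [0.2, -0.8, 0.2]
grip_width: 0.0869
```

```bash
python3 - <<'E'
from h import *
look('w10.png')
go([.602,.172,.031],91);o=env.get_obs();print(o['qpos'],o['grip_width'])
E
```

```text
[279.4 211.9] rect [0.601  0.1725] [31.9 48. ] ang 91.0
[123.9 213.5] rect [0.598  0.2888] [32.4 52.9] ang 94.1
[127.6 256.7] rect [0.5637 0.2876] [10.7 46.1] ang 91.8
pos [0.604  0.1697 0.1311] yaw -89.05 q7 -120.5
TURN units total [-0.0004  0.0002 -0.0006] rows 1 each [-0.0004  0.0002 -0.0006]
SHIFT units total [ 2.503 -0.049 -0.059] rows 3 each [ 0.834 -0.016 -0.02 ]
[  16.95845635   25.17833188  -44.87641617   91.88507841   18.61712471
   70.61370957 -120.47387593] 0.08683272006806018
```

View pics/w10.png

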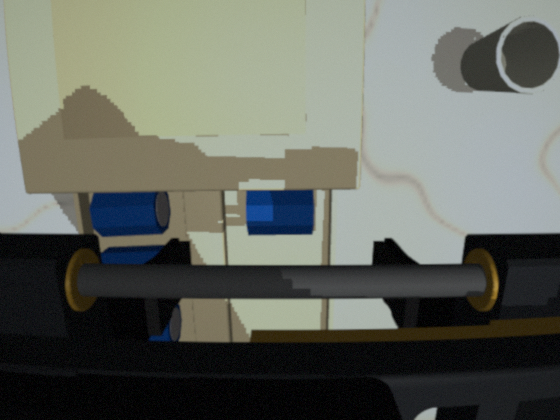

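The back right capsule is at (280,212), slightly under the roof edge in this view. Descending.

drive_tool(increments=[[[0.8,-0.04,-0.06],[0,0,0]],[[0.8,0,0],[0,0,0]],[[0.6,0,0],[0,0,0]],[[0.25,0,0],[0,0,0]],[[0.05,0,0],[0,0,0]],[[0,0,0],[0,0,0]]])

```text
time_s: 29.0
tool_pos: [0.6025, 0.1733, 0.0313]
tool_rot: [103.0, 89.9, 14.0]
force: [0.1, 0.2, 0.7]
grip_width: 0.0869
```

drive_tool(increments=[[[0,0,0],[0,0,0]],[[0,0,0],[0,0,0]],[[0,0,0],[0,0,0]],[[0,0,0],[0,0,0]],[[0,0,0],[0,0,0]],[[0,0,0],[0,0,0]],[[0,0,0],[0,0,0]]], hand=-1)

```text
time_s: 29.7
tool_pos: [0.6016, 0.1732, 0.0302]
tool_rot: [-7.8, 90.0, -96.7]
force: [-0.6, -0.8, 1.3]
grip_width: 0.0472
```

drive_tool(increments=[[[-0.3,0,0],[0,0,0]],[[-0.7,0,0],[0,0,0]],[[-0.8,0,0],[0,0,0]],[[-0.8,0,0],[0,0,0]],[[-0.6,0,0],[0,0,0]],[[0,0,0],[0,0,0]]])

```text
time_s: 30.3
tool_pos: [0.6038, 0.175, 0.163]
tool_rot: [103.4, 89.6, 14.4]
force: [0.6, 0.3, -1.0]
grip_width: 0.0479
```

```bash
python3 - <<'E'
from h import *
go(crad(0,.044,.16),-13.7);print(env.get_obs()['grip_width'])
E
```

```text
pos [0.6038 0.175  0.163 ] yaw -88.94 q7 -120.0
TURN units total [-0.627   0.0016 -0.0036] rows 9 each [-0.0697  0.0002 -0.0004]
SHIFT units total [ 0.075 -8.643  3.307] rows 9 each [ 0.008 -0.96   0.367]
0.04789892865555696
```

drive_tool(increments=[[[0,0,0],[-0.07,0,0]],[[0,0,0],[-0.07,0,0]],[[0,0,0],[-0.07,0,0]],[[0,0,0],[-0.07,0,0]],[[0,0,0],[-0.07,0,0]],[[0,0,0],[-0.07,0,0]],[[0,0,0],[-0.07,0,0]],[[0,0,0],[-0.07,0,0]],[[0,0,0],[-0.067,0,0]]])

```text
time_s: 31.2
tool_pos: [0.6009, 0.1733, 0.1572]
tool_rot: [-157.0, 89.9, -170.4]
force: [-0.2, 0.2, -0.4]
grip_width: 0.0481
```

drive_tool(increments=[[[0,-0.475,0.18],[0,0,0]],[[0,-0.95,0.365],[0,0,0]],[[0,-0.95,0.365],[0,0,0]],[[0,-0.95,0.365],[0,0,0]],[[0,-0.95,0.365],[0,0,0]],[[0,-0.95,0.365],[0,0,0]],[[0,-0.95,0.365],[0,0,0]],[[0,-0.95,0.365],[0,0,0]],[[0,-0.95,0.365],[0,0,0]],[[0,-0.57,0.22],[0,0,0]]])

```text
time_s: 32.2
tool_pos: [0.6477, -0.199, 0.1567]
tool_rot: [-128.5, 89.9, -142.5]
force: [0.2, -0.7, -2.0]
grip_width: 0.048
```

drive_tool(increments=[[[0.4,0,0.06],[0,0,0]],[[0.6,0,0],[0,0,0]],[[0.4,0,0],[0,0,0]],[[0,0,0],[0,0,0]],[[0,0,0],[0,0,0]]])

```text
time_s: 32.7
tool_pos: [0.6507, -0.1934, 0.1019]
tool_rot: [154.5, 89.9, 140.9]
force: [0.9, 0.1, 0.5]
grip_width: 0.0476
```

```bash
python3 - <<'E'
from h import *
go(crad(0,.044,.046),-13.7);o=env.get_obs();print(o['grip_width'],o['qpos'])
c=shot('wrist','w11.png')
E
```

```text
pos [ 0.6507 -0.1934  0.1019] yaw -13.64 q7 -18.8
TURN units total [ 0.0005 -0.0004 -0.0002] rows 1 each [ 0.0005 -0.0004 -0.0002]
SHIFT units total [ 1.397  0.027 -0.015] rows 2 each [ 0.698  0.014 -0.007]
0.04762574685114609 [ 51.40055298  36.78608258 -53.3254687   85.20165242  30.07865198
  73.21403793 -18.83597759]
```

View pics/w11.png

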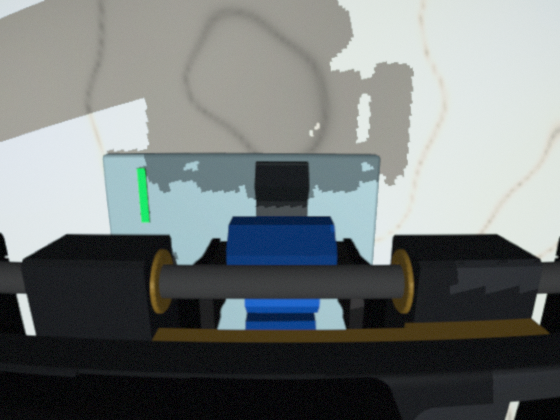

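Held level above groove 3. Lowering.

drive_tool(increments=[[[0.6,0.02,0],[0,0,0]],[[0.5,0,0],[0,0,0]],[[0.2,0,0],[0,0,0]],[[0.1,0,0],[0,0,0]],[[0.1,0,0],[0,0,0]],[[0.05,0,0],[0,0,0]],[[0.02,0,0],[0,0,0]],[[0,0,0],[0,0,0]]])

```text
time_s: 33.55
tool_pos: [0.6515, -0.1938, 0.0402]
tool_rot: [-15.5, 89.9, -29.2]
force: [-0.6, -0.3, 2.1]
grip_width: 0.0479
```

drive_tool(increments=[[[0.03,0,0],[0,0,0]],[[0,0,0],[0,0,0]]])

```text
time_s: 33.75
tool_pos: [0.6515, -0.1938, 0.0402]
tool_rot: [-37.1, 89.9, -50.9]
force: [-2.7, 0.4, 8.1]
grip_width: 0.0481
```

drive_tool(increments=[[[0,0,0],[0,0,0]],[[0,0,0],[0,0,0]],[[0,0,0],[0,0,0]],[[0,0,0],[0,0,0]],[[-0.5,0,0],[0,0,0]],[[-0.9,0,0],[0,0,0]],[[-0.9,0,0],[0,0,0]],[[-0.9,0,0],[0,0,0]],[[0,0,0],[0,0,0]]], hand=0.8)

```text
time_s: 34.65
tool_pos: [0.6547, -0.1934, 0.174]
tool_rot: [0.7, 89.4, -13.0]
force: [0.6, -0.2, 0.4]
grip_width: 0.0783
```

```bash
python3 - <<'E'
from h import *
look('w12.png',.05)
t=env.read_camera('top')
for b in blobs(t,.037): print(b[0],'rect',b[1].round(4),np.round(b[2],1),'ang',round(b[3],1),'cen',b[4][:2].round(4))
go([.599,.2865,.13],91)
E
```

```text
[275.8 198.5] rect [ 0.651  -0.1899] [37.4 48. ] ang 166.2
[275.5 246.3] rect [ 0.6411 -0.2291] [34.8 48.3] ang 166.0
[274.4 306. ] rect [ 0.627  -0.2839] [15.9 47.8] ang 166.0
[193.4 219.4] rect [0.5989 0.286 ] [29.5 45.6] ang 90.5 cen [0.5993 0.2847]
[192.6 234.5] rect [0.55  0.286] [29.2 42.4] ang 90.4 cen [0.55   0.2858]
[193.4 249.9] rect [0.5012 0.2826] [29.1 44.7] ang 91.9 cen [0.5003 0.2814]
pos [ 0.6519 -0.1937  0.1685] yaw -13.71 q7 -17.3
TURN units total [ 0.6274  0.0015 -0.0008] rows 9 each [ 0.0697  0.0002 -0.0001]
SHIFT units total [  0.964  -1.113 -12.026] rows 13 each [ 0.074 -0.086 -0.925]
```

View pics/w12.png

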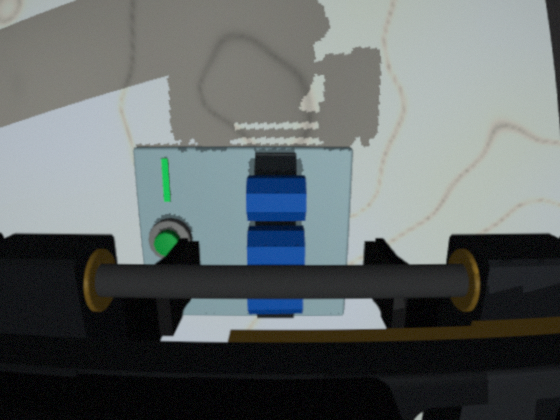

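Three in the grooves, ends in line at columns 247–306. Now the left column, back one first.

drive_tool(increments=[[[0,0,0],[0.07,0,0]],[[0,0,0],[0.07,0,0]],[[0,0,0],[0.07,0,0]],[[0,0,0],[0.07,0,0]],[[0,0,0],[0.07,0,0]],[[0,0,0],[0.07,0,0]],[[0,0,0],[0.07,0,0]],[[0,0,0],[0.07,0,0]],[[0,0,0],[0.067,0,0]]], hand=1)

```text
time_s: 35.65
tool_pos: [0.6502, -0.1936, 0.1649]
tool_rot: [-106.5, 89.9, 164.2]
force: [-0.1, 0.1, -0.8]
grip_width: 0.087
```

drive_tool(increments=[[[0,-0.04,-0.5],[0,0,0]],[[0,-0.09,-0.95],[0,0,0]],[[0,-0.09,-0.95],[0,0,0]],[[0,-0.09,-0.95],[0,0,0]],[[0,-0.09,-0.95],[0,0,0]],[[0,-0.09,-0.95],[0,0,0]],[[0,-0.09,-0.95],[0,0,0]],[[0,-0.09,-0.95],[0,0,0]],[[0,-0.09,-0.95],[0,0,0]],[[0,-0.09,-0.95],[0,0,0]]])

```text
time_s: 36.65
tool_pos: [0.6085, 0.1705, 0.1656]
tool_rot: [-89.7, 89.9, -178.3]
force: [0.5, 0.0, -0.5]
grip_width: 0.0869
```

drive_tool(increments=[[[0,-0.09,-0.95],[0,0,0]],[[0,-0.09,-0.95],[0,0,0]],[[0.3,-0.09,-0.95],[0,0,0]],[[0.6,0,-0.2],[0,0,0]],[[0,0,0],[0,0,0]],[[0,0,0],[0,0,0]],[[0,0,0],[0,0,0]]])

```text
time_s: 37.35
tool_pos: [0.5982, 0.2881, 0.1309]
tool_rot: [60.8, 89.9, -28.2]
force: [-0.9, 0.7, -0.6]
grip_width: 0.0872
```

```bash
python3 - <<'E'
from h import *
look('w13.png')
go([.6,.2865,.031],91);o=env.get_obs();print(o['qpos'],o['grip_width'])
E
```

```text
[286.1 208.5] rect [0.5979 0.2861] [32.8 48.2] ang 92.8
[284.1 255.9] rect [0.5628 0.2877] [17.8 47.2] ang 91.0
[288.6 317.1] rect [0.5095 0.2821] [22.6 47.6] ang 89.9
pos [0.5984 0.2881 0.1312] yaw -89.04 q7 -132.6
TURN units total [-0.0004  0.0001 -0.0007] rows 1 each [-0.0004  0.0001 -0.0007]
SHIFT units total [2.505 0.038 0.04 ] rows 3 each [0.835 0.013 0.013]
[   6.40683406   30.71007652  -47.27929782   86.16067521   23.13929192
   73.20331928 -132.60655653] 0.08692981322085853
```

View pics/w13.png

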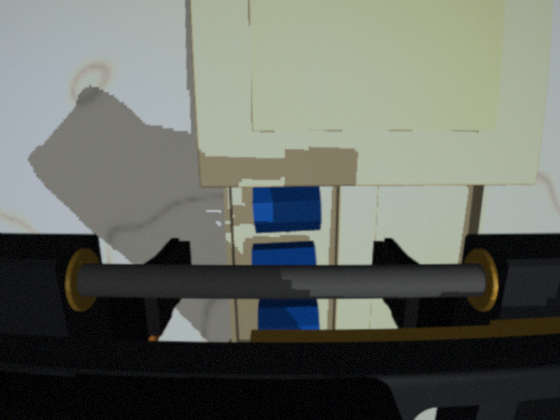

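Target at (286,208), undisturbed. Descending.

drive_tool(increments=[[[0.8,0.02,0.05],[-0.01,0,0]],[[0.8,0,0],[0,0,0]],[[0.6,0,0],[0,0,0]],[[0.25,0,0],[0,0,0]],[[0.05,0,0],[0,0,0]],[[0,0,0],[0,0,0]]])

```text
time_s: 38.0
tool_pos: [0.5992, 0.2874, 0.0314]
tool_rot: [113.1, 89.9, 25.3]
force: [0.3, 0.3, -0.3]
grip_width: 0.0872
```

drive_tool(increments=[[[0,0,0],[0,0,0]],[[0,0,0],[0,0,0]],[[0,0,0],[0,0,0]],[[0,0,0],[0,0,0]],[[0,0,0],[0,0,0]],[[0,0,0],[0,0,0]],[[0,0,0],[0,0,0]]], hand=-1)

```text
time_s: 38.7
tool_pos: [0.5983, 0.2871, 0.0301]
tool_rot: [-8.0, 90.0, -95.7]
force: [-0.3, -0.7, 1.2]
grip_width: 0.0478
```

drive_tool(increments=[[[-0.3,0,0],[0,0,0]],[[-0.7,0,0],[0,0,0]],[[-0.8,0,0],[0,0,0]],[[-0.8,0,0],[0,0,0]],[[-0.6,0,0],[0,0,0]],[[0,0,0],[0,0,0]]])

```text
time_s: 39.3
tool_pos: [0.6002, 0.2893, 0.1633]
tool_rot: [114.1, 89.5, 26.4]
force: [0.3, 0.2, -0.2]
grip_width: 0.048
```

```bash
python3 - <<'E'
from h import *
p,M,o=pose()
go(crad(0,-.022,.16),-13.7,p=p-[.003,.001,.006]);print(env.get_obs()['grip_width'])
E
```

```text
pos [0.5972 0.2883 0.1573] yaw -87.75 q7 -130.7
TURN units total [-0.617   0.0009 -0.0039] rows 9 each [-0.0686  0.0001 -0.0004]
SHIFT units total [ -0.067 -13.006   4.138] rows 14 each [-0.005 -0.929  0.296]
0.04802632899581181
```

drive_tool(increments=[[[0,0,0],[-0.07,0,0]],[[0,0,0],[-0.07,0,0]],[[0,0,0],[-0.07,0,0]],[[0,0,0],[-0.07,0,0]],[[0,0,0],[-0.07,0,0]],[[0,0,0],[-0.07,0,0]],[[0,0,0],[-0.07,0,0]],[[0,0,0],[-0.07,0,0]],[[0,0,0],[-0.057,0,0]]])

```text
time_s: 40.2
tool_pos: [0.5978, 0.2871, 0.1572]
tool_rot: [-146.7, 89.9, -160.1]
force: [-0.7, 0.5, -0.7]
grip_width: 0.0477
```

drive_tool(increments=[[[0,-0.475,0.15],[0,0,0]],[[0,-0.95,0.305],[0,0,0]],[[0,-0.95,0.305],[0,0,0]],[[0,-0.95,0.305],[0,0,0]],[[0,-0.95,0.305],[0,0,0]],[[0,-0.95,0.305],[0,0,0]],[[0,-0.95,0.305],[0,0,0]],[[0,-0.95,0.305],[0,0,0]],[[0,-0.95,0.305],[0,0,0]],[[0,-0.95,0.305],[0,0,0]]])

```text
time_s: 41.2
tool_pos: [0.6246, -0.0925, 0.1574]
tool_rot: [-159.9, 89.9, -173.6]
force: [0.3, -0.6, -0.5]
grip_width: 0.0475
```

drive_tool(increments=[[[0,-0.95,0.305],[0,0,0]],[[0,-0.95,0.305],[0,0,0]],[[0,-0.95,0.305],[0,0,0]],[[0,-0.95,0.305],[0,0,0]],[[0,-0.18,0.02],[0,0,0]],[[0.4,0,0],[0,0,0]],[[0.4,0,0],[0,0,0]],[[0,0,0],[0,0,0]],[[0,0,0],[0,0,0]],[[0,0,0],[0,0,0]]])

```text
time_s: 42.2
tool_pos: [0.6361, -0.2559, 0.1266]
tool_rot: [6.2, 90.0, -7.4]
force: [0.3, 0.1, -0.2]
grip_width: 0.0475
```

```bash
python3 - <<'E'
from h import *
go(crad(0,-.022,.077),-13.7);o=env.get_obs();print(o['grip_width'],o['qpos'])
c=shot('wrist','w14.png')
E
```

```text
pos [ 0.6361 -0.2559  0.1266] yaw -13.6 q7 -15.3
TURN units total [ 0.0008  0.0003 -0.    ] rows 1 each [ 0.0008  0.0003 -0.    ]
SHIFT units total [ 1.239 -0.019 -0.028] rows 2 each [ 0.62  -0.009 -0.014]
0.04753439883018692 [ 59.39996215  38.98874062 -59.43406932  82.69341287  33.72667891
  77.34706281 -15.27457514]
```

View pics/w14.png

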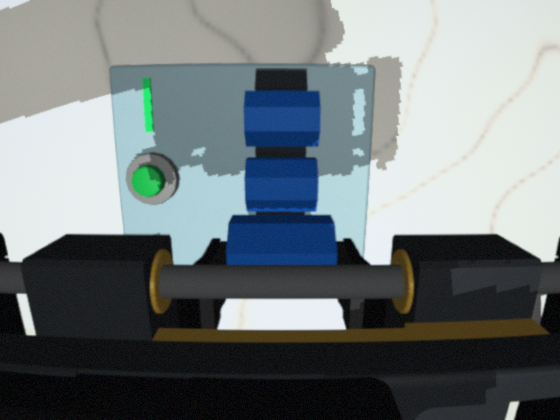

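The held capsule is above gap 1, and those in grooves 2 and 3 are at (283,185) and (283,119). Lowering.

drive_tool(increments=[[[0.5,-0.02,-0.03],[0,0,0]],[[0.5,0,0],[0,0,0]],[[0.2,0,0],[0,0,0]],[[0.1,0,0],[0,0,0]],[[0.05,0,0],[0,0,0]],[[0,0,0],[0,0,0]],[[0,0,0],[0,0,0]]])

```text
time_s: 42.95
tool_pos: [0.6348, -0.2577, 0.0729]
tool_rot: [-3.7, 89.9, -17.4]
force: [-0.3, 0.2, 0.2]
grip_width: 0.0478
```

```bash
python3 - <<'E'
from h import *
go(crad(0,-.022,.069),-13.7);o=env.get_obs();print(o['grip_width'],o['force'])
E
```

```text
pos [ 0.6348 -0.2577  0.0729] yaw -13.72 q7 -16.6
TURN units total [-0.0002  0.0005  0.    ] rows 1 each [-0.0002  0.0005  0.    ]
SHIFT units total [ 0.097  0.033 -0.008] rows 1 each [ 0.097  0.033 -0.008]
0.047833232426969345 [-0.34355102  0.16431416  0.18772383]
```

drive_tool(increments=[[[0.05,0.03,0],[0,0,0]],[[0.04,0,0],[0,0,0]],[[0.03,0,0],[0,0,0]],[[0,0,0],[0,0,0]],[[0,0,0],[0,0,0]]])

```text
time_s: 43.45
tool_pos: [0.6356, -0.2584, 0.0698]
tool_rot: [-38.5, 89.8, -52.3]
force: [-1.5, -1.6, 7.0]
grip_width: 0.0483
```

drive_tool(increments=[[[0,0,0],[0,0,0]],[[0,0,0],[0,0,0]],[[0,0,0],[0,0,0]],[[0,0,0],[0,0,0]],[[-0.5,0,0],[0,0,0]],[[-0.9,0,0],[0,0,0]],[[-0.9,0,0],[0,0,0]],[[-0.5,0,0],[0,0,0]],[[0,0,0],[0,0,0]]], hand=0.8)

```text
time_s: 44.35
tool_pos: [0.6369, -0.2563, 0.1848]
tool_rot: [-3.6, 89.6, -17.3]
force: [0.0, -0.3, 0.1]
grip_width: 0.0782
```

```bash
python3 - <<'E'
from h import *
look('w15.png',.05)
shot('scene','s15.png')
f=cv2.imread('pics/s15.png')[220:330,160:300];cv2.imwrite('pics/s15b.png',cv2.convertScaleAbs(cv2.resize(f,None,fx=5,fy=5,interpolation=cv2.INTER_CUBIC),alpha=1.4))
t=env.read_camera('top')
for b in blobs(t,.037): print(b[0],'rect',b[1].round(4),np.round(b[2],1),'ang',round(b[3],1),'cen',b[4][:2].round(4))
go([.549,.287,.13],91)
E
```

```text
[279.  117.8] rect [ 0.6508 -0.1915] [36.2 48.1] ang 166.3
[278.6 195.5] rect [ 0.6351 -0.2542] [53.4 78.4] ang 76.2
[279.6 132.3] rect [0.8969 0.0088] [20.8 26.9] ang 90.7 cen [0.8959 0.0068]
[340.1 202.9] rect [ 0.6558 -0.1949] [27.3 45.3] ang 172.4 cen [ 0.6576 -0.1942]
[354.1 206.4] rect [ 0.6453 -0.2407] [36.6 52.1] ang 167.9 cen [ 0.6465 -0.2399]
[192.6 234.5] rect [0.55  0.286] [29.5 41.8] ang 91.9 cen [0.5499 0.2857]
[193.4 249.9] rect [0.5011 0.2826] [28.9 44.7] ang 91.9 cen [0.5005 0.2814]
pos [ 0.6341 -0.2566  0.1791] yaw -13.71 q7 -14.0
TURN units total [ 6.274e-01 -2.000e-04  4.000e-04] rows 9 each [ 0.0697 -0.      0.    ]
SHIFT units total [  1.227  -1.891 -13.624] rows 14 each [ 0.088 -0.135 -0.973]
```

View pics/w15.png

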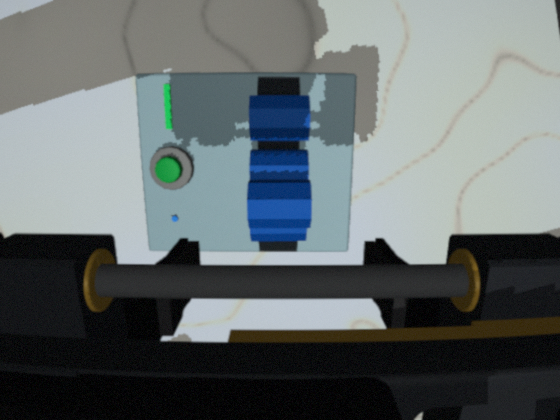

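View pics/s15b.png

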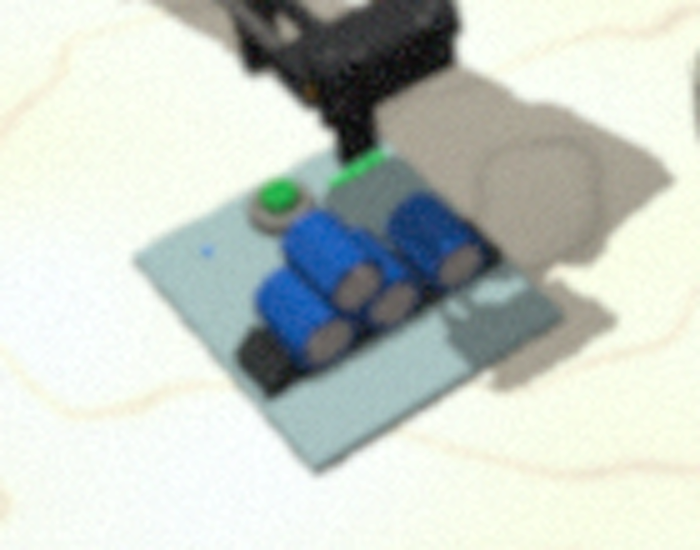

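The side view shows a clean saddle over grooves 1 and 2, with even spacing (disc ends at (325,345), (392,305), (460,262)). Next is the left column's middle capsule.

drive_tool(increments=[[[0,0,0],[0.07,0,0]],[[0,0,0],[0.07,0,0]],[[0,0,0],[0.07,0,0]],[[0,0,0],[0.07,0,0]],[[0,0,0],[0.07,0,0]],[[0,0,0],[0.07,0,0]],[[0,0,0],[0.07,0,0]],[[0,0,0],[0.07,0,0]],[[0,0,0],[0.067,0,0]]], hand=1)

```text
time_s: 45.4
tool_pos: [0.6335, -0.2564, 0.1776]
tool_rot: [-111.6, 89.8, 159.1]
force: [0.2, -0.4, 0.7]
grip_width: 0.0871
```

drive_tool(increments=[[[0,-0.07,-0.5],[0,0,0]],[[0,-0.135,-0.97],[0,0,0]],[[0,-0.135,-0.97],[0,0,0]],[[0,-0.135,-0.97],[0,0,0]],[[0,-0.135,-0.97],[0,0,0]],[[0,-0.135,-0.97],[0,0,0]],[[0,-0.135,-0.97],[0,0,0]],[[0,-0.135,-0.97],[0,0,0]],[[0,-0.135,-0.97],[0,0,0]],[[0,-0.135,-0.97],[0,0,0]]])

```text
time_s: 46.4
tool_pos: [0.5742, 0.1144, 0.1785]
tool_rot: [-77.5, 89.9, -166.1]
force: [-0.3, -0.3, 0.8]
grip_width: 0.087
```

drive_tool(increments=[[[0,-0.135,-0.97],[0,0,0]],[[0,-0.135,-0.97],[0,0,0]],[[0,-0.135,-0.97],[0,0,0]],[[0.3,-0.135,-0.97],[0,0,0]],[[0.6,-0.06,-0.5],[0,0,0]],[[0.3,0,0],[0,0,0]],[[0,0,0],[0,0,0]],[[0,0,0],[0,0,0]],[[0,0,0],[0,0,0]]])

```text
time_s: 47.3
tool_pos: [0.5502, 0.2852, 0.1321]
tool_rot: [78.4, 89.9, -10.7]
force: [-0.2, -0.2, 0.0]
grip_width: 0.087
```

```bash
python3 - <<'E'
from h import *
look('w16.png')
go([.549,.287,.031],91.5);o=env.get_obs();print(o['qpos'],o['grip_width'])
E
```

```text
[267.2 230.9] rect [0.5327 0.2931] [54.8 66.7] ang 90.9
pos [0.5503 0.2853 0.1322] yaw -89.06 q7 -135.9
TURN units total [-0.0046  0.     -0.0007] rows 1 each [-0.0046  0.     -0.0007]
SHIFT units total [ 2.531 -0.031 -0.043] rows 3 each [ 0.844 -0.01  -0.014]
[  12.60365756   27.79191454  -55.08234315   92.72563971   23.76547177
   71.96708844 -135.91205133] 0.08720207432612227
```

View pics/w16.png

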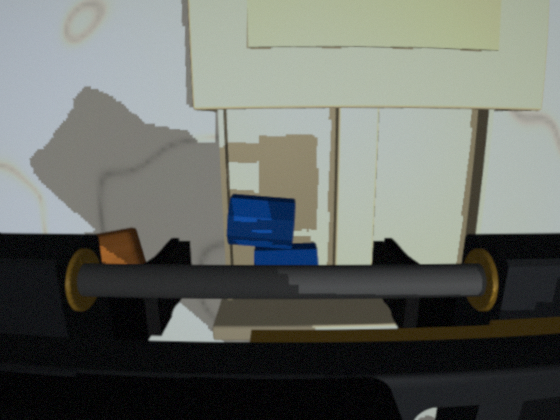

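The middle capsule has been knocked: it now sits at (262,220), up against the left wall and turned a little, close to the front one. I'll back off for a better view.

drive_tool(increments=[[[-0.5,-0.7,0],[0,0,0]],[[-0.5,-0.9,0],[0,0,0]],[[-0.5,-0.7,0],[0,0,0]],[[0,0,0],[0,0,0]],[[0,0,0],[0,0,0]],[[0,0,0],[0,0,0]]])

```text
time_s: 47.95
tool_pos: [0.4585, 0.2836, 0.1912]
tool_rot: [52.6, 90.0, -36.5]
force: [1.0, 0.2, -0.8]
grip_width: 0.0872
```

```bash
python3 - <<'E'
from h import *
c=look('w17.png')
f=cv2.imread('pics/w17.png');cv2.imwrite('pics/w17b.png',cv2.resize(cv2.convertScaleAbs(f[50:250,180:400],alpha=1.6),None,fx=3,fy=3,interpolation=cv2.INTER_CUBIC))
p,M,o=pose();print(p,jawyaw(M),o['qpos'])
t=env.read_camera('top')
for b in blobs(t,.037): print(b[0],'rect',b[1].round(4),np.round(b[2],1),'ang',round(b[3],1),'cen',b[4][:2].round(4))
E
```

```text
[262.4  99. ] rect [0.538  0.3024] [34.5 48.1] ang 86.0
[285.1 144.5] rect [0.5    0.2822] [34.4 47.8] ang 92.8
[0.4583039  0.28367672 0.19085217] -89.07040900663253 [  20.57197706   13.94841896  -62.24597129   99.82259396   12.80565802
   73.99321046 -133.62393354]
[340.  204.2] rect [ 0.6542 -0.1937] [35.  48.5] ang 165.4 cen [ 0.6535 -0.1937]
[360.  208.2] rect [ 0.6414 -0.2584] [54.  77.7] ang 75.3 cen [ 0.6405 -0.2592]
[188.4 239.1] rect [0.5324 0.2982] [46.2 47.9] ang 92.3 cen [0.535  0.2987]
```

View pics/w17b.png

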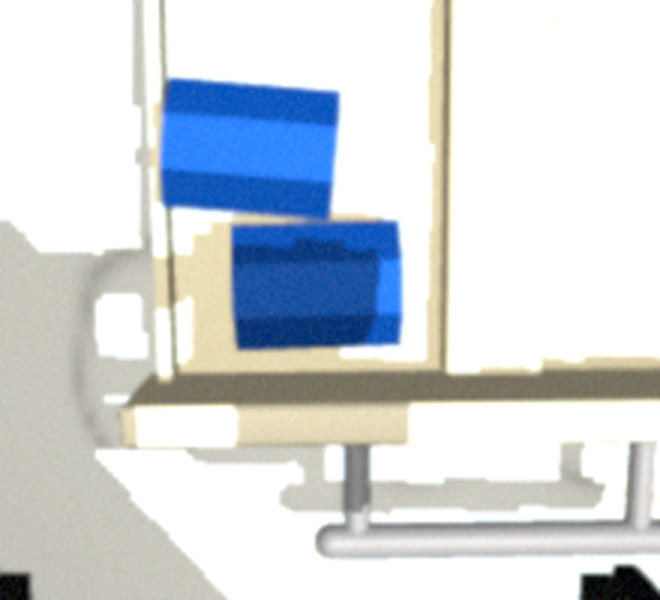

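K (knocked) is at (0.538, 0.302), about 86°, flat on the floor and just clear of the front capsule F at (0.500, 0.282), about 92°. I'll take F first, which leaves room round K.

```bash
python3 - <<'E'
from h import *
go([.4995,.2825,.031],92.3)
E
```

```text
pos [0.458  0.2839 0.1907] yaw -89.05 q7 -133.6
TURN units total [-0.0113 -0.0001  0.0006] rows 1 each [-0.0113 -0.0001  0.0006]
SHIFT units total [3.992 1.034 0.076] rows 4 each [0.998 0.259 0.019]
```

drive_tool(increments=[[[0.4,0.4,0.04],[-0.011,0,0]],[[0.6,0.6,0.035],[0,0,0]],[[0.8,0.03,0],[0,0,0]],[[0.8,0,0],[0,0,0]],[[0.4,0,0],[0,0,0]],[[0,0,0],[0,0,0]],[[0,0,0],[0,0,0]]])

```text
time_s: 48.75
tool_pos: [0.4989, 0.2836, 0.0719]
tool_rot: [167.4, 90.0, 79.8]
force: [0.1, 0.3, 0.8]
grip_width: 0.0869
```

```bash
python3 - <<'E'
from h import *
c=look('w18.png')
go([.4998,.2823,.031],92.3);print(env.get_obs()['qpos'])
E
```

```text
[269. 195.] rect [0.5203 0.2926] [68.2 76.4] ang 2.4
pos [0.4994 0.2839 0.0727] yaw -87.63 q7 -138.0
TURN units total [ 0.0006 -0.0005 -0.0008] rows 1 each [ 0.0006 -0.0005 -0.0008]
SHIFT units total [1.042 0.009 0.04 ] rows 2 each [0.521 0.005 0.02 ]
[  13.76341621   26.32376378  -56.06888838  102.50132686   24.16314295
   64.05793973 -138.02958582]
```

View pics/w18.png

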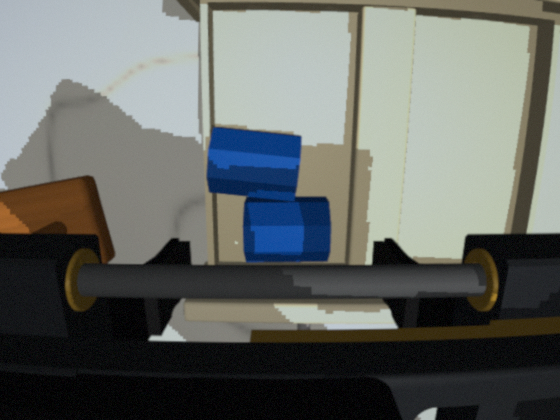

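```bash
python3 - <<'E'
from h import *
c=env.read_camera('wrist')
for q in[(98,178),(113,250)]: print(atz(c,*q,.02).round(3))
t=env.read_camera('top'); print(atz(t,125,247,.02).round(3),atz(t,159,245,.02).round(3),atz(t,159,262,.02).round(3))
E
```

```text
[0.525 0.4   0.02 ]
[0.478 0.394 0.02 ]
[0.51  0.504 0.02 ] [0.517 0.396 0.02 ] [0.462 0.393 0.02 ]
```

drive_tool(increments=[[[0.5,0.01,0.04],[0,0,0]],[[0.4,0,0],[0,0,0]],[[0.14,0,0],[0,0,0]],[[0,0,0],[0,0,0]],[[0,0,0],[0,0,0]]])

```text
time_s: 49.4
tool_pos: [0.4992, 0.2818, 0.0302]
tool_rot: [126.8, 90.0, 39.1]
force: [-0.4, 0.2, 0.2]
grip_width: 0.0868
```

drive_tool(increments=[[[0,0,0],[0,0,0]],[[0,0,0],[0,0,0]],[[0,0,0],[0,0,0]],[[0,0,0],[0,0,0]],[[0,0,0],[0,0,0]],[[0,0,0],[0,0,0]],[[0,0,0],[0,0,0]]], hand=-1)

```text
time_s: 50.1
tool_pos: [0.499, 0.2814, 0.0297]
tool_rot: [-22.4, 90.0, -110.1]
force: [-0.5, -0.2, 0.3]
grip_width: 0.0477
```

drive_tool(increments=[[[-0.3,0,0],[0,0,0]],[[-0.7,0,0],[0,0,0]],[[-0.8,0,0],[0,0,0]],[[-0.8,0,0],[0,0,0]],[[-0.7,0,0],[0,0,0]],[[0,0,0],[0,0,0]]])

```text
time_s: 50.7
tool_pos: [0.501, 0.2835, 0.1666]
tool_rot: [111.0, 89.6, 23.4]
force: [0.9, -0.0, -0.7]
grip_width: 0.0476
```

```bash
python3 - <<'E'
from h import *
p,M,o=pose()
go(crad(0,.022,.16),-13.7,p=p-[.003,.001,.006]);print(env.get_obs()['grip_width'])
E
```

```text
pos [0.498  0.2825 0.1606] yaw -87.62 q7 -133.9
TURN units total [-0.616   0.0011 -0.0038] rows 9 each [-0.0684  0.0001 -0.0004]
SHIFT units total [  0.016 -11.179   6.513] rows 12 each [ 0.001 -0.932  0.543]
0.04761691948424094
```

drive_tool(increments=[[[0,0,0],[-0.07,0,0]],[[0,0,0],[-0.07,0,0]],[[0,0,0],[-0.07,0,0]],[[0,0,0],[-0.07,0,0]],[[0,0,0],[-0.07,0,0]],[[0,0,0],[-0.07,0,0]],[[0,0,0],[-0.07,0,0]],[[0,0,0],[-0.07,0,0]],[[0,0,0],[-0.056,0,0]]])

```text
time_s: 51.6
tool_pos: [0.4986, 0.2811, 0.1612]
tool_rot: [-142.6, 89.9, -156.0]
force: [0.2, 0.8, -1.0]
grip_width: 0.0479
```

drive_tool(increments=[[[0,-0.5,0.29],[0,0,0]],[[0,-0.93,0.542],[0,0,0]],[[0,-0.93,0.542],[0,0,0]],[[0,-0.93,0.542],[0,0,0]],[[0,-0.93,0.542],[0,0,0]],[[0,-0.93,0.542],[0,0,0]],[[0,-0.93,0.542],[0,0,0]],[[0,-0.93,0.542],[0,0,0]],[[0,-0.93,0.542],[0,0,0]],[[0,-0.93,0.542],[0,0,0]]])

```text
time_s: 52.6
tool_pos: [0.6155, -0.1142, 0.1613]
tool_rot: [-151.7, 90.0, -165.5]
force: [0.5, 0.0, -0.4]
grip_width: 0.048
```

drive_tool(increments=[[[0,-0.93,0.542],[0,0,0]],[[0,-0.93,0.542],[0,0,0]],[[0,-0.45,0.26],[0,0,0]],[[0,0,0],[0,0,0]],[[0.4,0,0],[0,0,0]],[[0.4,0,0],[0,0,0]],[[0,0,0],[0,0,0]],[[0,0,0],[0,0,0]],[[0,0,0],[0,0,0]]])

```text
time_s: 53.5
tool_pos: [0.6462, -0.214, 0.1301]
tool_rot: [-3.3, 90.0, -17.0]
force: [-0.6, 0.0, -0.7]
grip_width: 0.0477
```

```bash
python3 - <<'E'
from h import *
go(crad(0,.022,.074),-13.7);o=env.get_obs();print(o['grip_width'],o['qpos'])
c=shot('wrist','w19.png')
E
```

```text
pos [ 0.6462 -0.214   0.1301] yaw -13.65 q7 -21.3
TURN units total [0.0004 0.0002 0.    ] rows 1 each [0.0004 0.0002 0.    ]
SHIFT units total [ 1.403  0.002 -0.026] rows 2 each [ 0.701  0.001 -0.013]
0.047748109490525506 [ 58.86229565  41.35677478 -65.21141046  83.19072967  37.6392158
  79.25124945 -21.34848648]
```

View pics/w19.png

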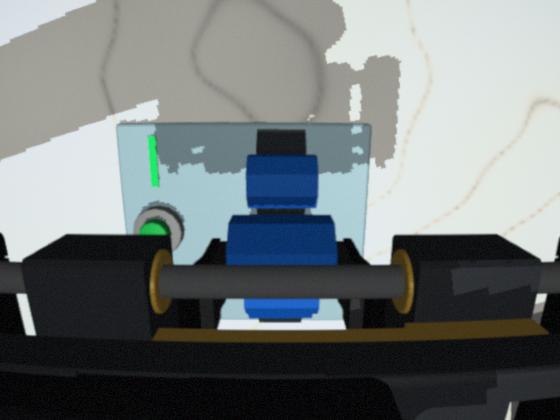

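drive_tool(increments=[[[0.5,0,-0.03],[0,0,0]],[[0.5,0,0],[0,0,0]],[[0.3,0,0],[0,0,0]],[[0.1,0,0],[0,0,0]],[[0.05,0,0],[0,0,0]],[[0,0,0],[0,0,0]],[[0,0,0],[0,0,0]]])

```text
time_s: 54.25
tool_pos: [0.6454, -0.2145, 0.0725]
tool_rot: [0.1, 89.9, -13.6]
force: [0.3, 1.0, -1.2]
grip_width: 0.0478
```

```bash
python3 - <<'E'
from h import *
go(crad(0,.022,.069),-13.7);o=env.get_obs();print(o['grip_width'],o['force'])
E
```

```text
pos [ 0.6454 -0.2145  0.0725] yaw -13.72 q7 -22.9
TURN units total [-0.0002  0.0006 -0.    ] rows 1 each [-0.0002  0.0006 -0.    ]
SHIFT units total [ 0.088  0.02  -0.009] rows 1 each [ 0.088  0.02  -0.009]
0.04784730668836713 [ 0.28823366  0.98512885 -1.16303606]
```

drive_tool(increments=[[[0.05,0.02,-0.01],[0,0,0]],[[0.04,0,0],[0,0,0]],[[0.03,0,0],[0,0,0]],[[0,0,0],[0,0,0]],[[0,0,0],[0,0,0]]])

```text
time_s: 54.75
tool_pos: [0.6457, -0.2154, 0.069]
tool_rot: [-37.6, 89.8, -51.4]
force: [-1.7, -2.4, 7.3]
grip_width: 0.0476
```

drive_tool(increments=[[[0,0,0],[0,0,0]],[[0,0,0],[0,0,0]],[[0,0,0],[0,0,0]],[[0,0,0],[0,0,0]],[[-0.5,0,0],[0,0,0]],[[-0.9,0,0],[0,0,0]],[[-0.9,0,0],[0,0,0]],[[-0.5,0,0],[0,0,0]],[[0,0,0],[0,0,0]]], hand=0.8)

```text
time_s: 55.65
tool_pos: [0.6469, -0.213, 0.1843]
tool_rot: [1.4, 89.6, -12.3]
force: [0.1, 0.2, 0.2]
grip_width: 0.078
```

```bash
python3 - <<'E'
from h import *
look('w20.png',.05)
shot('scene','s20.png')
f=cv2.imread('pics/s20.png')[220:330,160:300];cv2.imwrite('pics/s20b.png',cv2.convertScaleAbs(cv2.resize(f,None,fx=5,fy=5,interpolation=cv2.INTER_CUBIC),alpha=1.4))
t=env.read_camera('top')
for b in blobs(t,.037): print(b[0],'rect',b[1].round(4),np.round(b[2],1),'ang',round(b[3],1),'cen',b[4][:2].round(4))
print(env.get_obs()['qpos']);go([.538,.302,.14],86)
E
```

```text
[279.6 207.9] rect [ 0.643  -0.2218] [ 53.5 100.9] ang 76.4
[339.5 203. ] rect [ 0.6563 -0.193 ] [26.3 49.7] ang 165.6 cen [ 0.6572 -0.1919]
[187.6 237.8] rect [0.5402 0.3002] [29.1 45.1] ang 90.3 cen [0.5392 0.3011]
[ 59.24178063  39.17637261 -66.75471651  80.22749876  35.76397474
  83.48547993 -20.1779245 ]
pos [ 0.6443 -0.2136  0.1788] yaw -13.71 q7 -20.2
TURN units total [ 6.691e-01 -1.000e-04  4.000e-04] rows 10 each [ 0.0669 -0.      0.    ]
SHIFT units total [  0.969  -3.55  -12.673] rows 13 each [ 0.075 -0.273 -0.975]
```

View pics/w20.png

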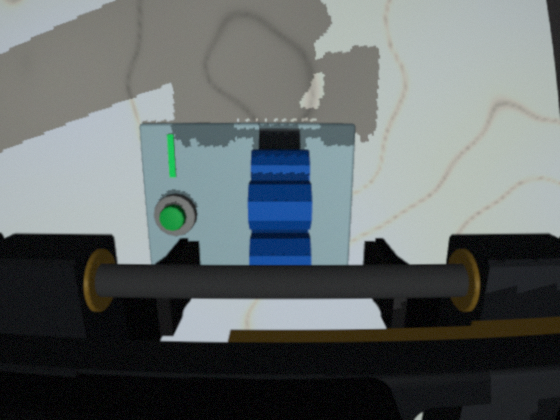

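View pics/s20b.png

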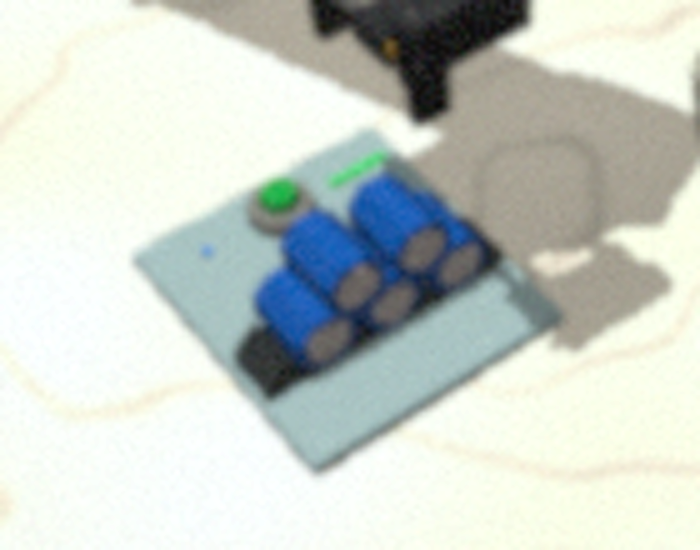

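The second layer is complete and clean. One capsule left. Joint 3 is drifting towards its limit, so this time I'll turn the wrist the other way, to +86°, and view K from the box side.

drive_tool(increments=[[[0,0,0],[-0.069,0,0]],[[0,0,0],[-0.069,0,0]],[[0,0,0],[-0.069,0,0]],[[0,0,0],[-0.069,0,0]],[[0,0,0],[-0.069,0,0]],[[0,0,0],[-0.069,0,0]],[[0,0,0],[-0.069,0,0]],[[0,0,0],[-0.069,0,0]],[[0,0,0],[-0.069,0,0]],[[0,0,0],[-0.069,0,0]]], hand=1)

```text
time_s: 56.8
tool_pos: [0.6438, -0.2136, 0.1773]
tool_rot: [92.8, 89.9, 162.2]
force: [0.7, 0.7, -0.1]
grip_width: 0.0869
```

drive_tool(increments=[[[0,0,0],[-0.069,0,0]],[[0,0,0],[-0.072,0,0]],[[0,0,0],[0,0,0]]])

```text
time_s: 57.1
tool_pos: [0.6439, -0.2136, 0.1774]
tool_rot: [76.7, 89.9, 162.7]
force: [0.3, 0.4, 0.1]
grip_width: 0.0868
```

```bash
python3 - <<'E'
from h import *
print(env.get_obs()['qpos']);go([.59,.302,.17],86)
E
```

```text
[ 62.71399145  46.15444803 -77.20085159  80.16005742  44.66995862
  87.88140379  74.6483279 ]
pos [ 0.6439 -0.2136  0.1774] yaw 85.99 q7 74.6
TURN units total [-0.0001  0.0003 -0.0011] rows 1 each [-0.0001  0.0003 -0.0011]
SHIFT units total [ 0.185  2.244 12.766] rows 13 each [0.014 0.173 0.982]
```

Joint 3 went to −77° (limit −79°), so that was the wrong direction. Turning back.

drive_tool(increments=[[[0,0,0],[0.03,0,0]],[[0,0,0],[0.069,0,0]],[[0,0,0],[0.069,0,0]]])

```text
time_s: 57.4
tool_pos: [0.6441, -0.2135, 0.1778]
tool_rot: [87.1, 89.9, 152.3]
force: [0.6, 0.2, -0.4]
grip_width: 0.0871
```

```bash
python3 - <<'E'
from h import *
print(env.get_obs()['qpos'])
E
```

```text
[ 61.76562493  43.71161338 -73.8061425   80.16934218  41.62739593
  86.26835381  55.50198332]
```

drive_tool(increments=[[[0,0,0],[0.07,0,0]],[[0,0,0],[0.07,0,0]],[[0,0,0],[0.07,0,0]],[[0,0,0],[0.07,0,0]],[[0,0,0],[0.07,0,0]],[[0,0,0],[0.07,0,0]],[[0,0,0],[0.07,0,0]],[[0,0,0],[0.07,0,0]],[[0,0,0],[0.07,0,0]],[[0,0,0],[0.07,0,0]]])

```text
time_s: 58.4
tool_pos: [0.6441, -0.2135, 0.178]
tool_rot: [-176.5, 89.9, 164.7]
force: [0.3, 0.2, 0.9]
grip_width: 0.0872
```

drive_tool(increments=[[[0,0,0],[0.07,0,0]],[[0,0,0],[0.07,0,0]],[[0,0,0],[0.07,0,0]],[[0,0,0],[0.07,0,0]],[[0,0,0],[0.07,0,0]],[[0,0,0],[0.07,0,0]],[[0,0,0],[0.07,0,0]],[[0,0,0],[0.07,0,0]],[[0,0,0],[0,0,0]]])

```text
time_s: 59.3
tool_pos: [0.6441, -0.2136, 0.1782]
tool_rot: [-87.6, 89.9, -173.2]
force: [0.0, -0.5, 0.2]
grip_width: 0.0871
```

```bash
python3 - <<'E'
from h import *
print(env.get_obs()['qpos']);go([.49,.29,.17],86)
E
```

```text
[ 48.2812935   29.94283307 -45.70017671  80.64030204  21.40935215
  78.36260153 -83.4853028 ]
pos [ 0.6441 -0.2136  0.1782] yaw -85.61 q7 -83.5
TURN units total [0.0699 0.0001 0.0006] rows 1 each [0.0699 0.0001 0.0006]
SHIFT units total [  0.205  -4.722 -12.289] rows 13 each [ 0.016 -0.363 -0.945]
```

drive_tool(increments=[[[0,-0.14,-0.5],[0.07,0,0]],[[0,-0.28,-0.95],[0,0,0]],[[0,-0.28,-0.95],[0,0,0]],[[0,-0.28,-0.95],[0,0,0]],[[0,-0.28,-0.95],[0,0,0]],[[0,-0.28,-0.95],[0,0,0]],[[0,-0.28,-0.95],[0,0,0]],[[0,-0.28,-0.95],[0,0,0]],[[0,-0.28,-0.95],[0,0,0]],[[0,-0.28,-0.95],[0,0,0]]])

```text
time_s: 60.3
tool_pos: [0.5587, 0.1551, 0.1786]
tool_rot: [-36.8, 90.0, -130.5]
force: [0.8, -0.8, 0.8]
grip_width: 0.0875
```

drive_tool(increments=[[[0,-0.28,-0.95],[0,0,0]],[[0,-0.28,-0.95],[0,0,0]],[[0.4,-0.28,-0.95],[0,0,0]],[[0.5,0,-0.6],[0,0,0]],[[0,0,0],[0,0,0]],[[0,0,0],[0,0,0]],[[0,0,0],[0,0,0]]])

```text
time_s: 61.0
tool_pos: [0.5361, 0.2922, 0.1432]
tool_rot: [37.2, 89.9, -56.7]
force: [0.4, 0.2, -0.2]
grip_width: 0.0874
```

```bash
python3 - <<'E'
from h import *
look('w21.png')
go([.538,.302,.031],86);o=env.get_obs();print(o['qpos'],o['grip_width'])
E
```

```text
[269.8 200.8] rect [0.5393 0.3023] [36.  48.1] ang 86.1
pos [0.5363 0.2921 0.1435] yaw -93.93 q7 -140.5
TURN units total [ 0.0006  0.0003 -0.0005] rows 1 each [ 0.0006  0.0003 -0.0005]
SHIFT units total [ 2.812  0.024 -0.25 ] rows 3 each [ 0.937  0.008 -0.083]
[  11.36960184   25.38203509  -53.97893962   93.3637894    21.4182881
   72.24740893 -140.54860372] 0.08705647149781419
```

View pics/w21.png

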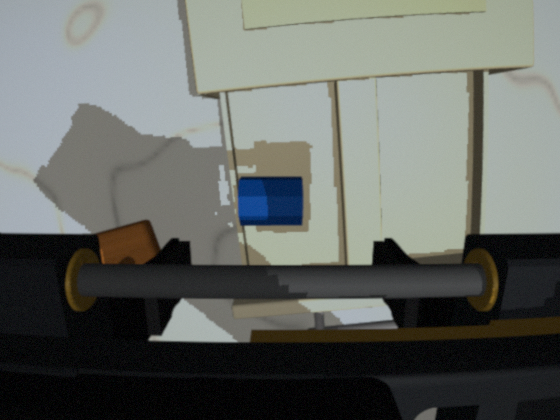

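Only K is left, at (270,201), which measures (0.539, 0.302) at 86°. Descending.

drive_tool(increments=[[[0.6,0.05,-0.25],[0,0,0]],[[0.8,0,0],[0,0,0]],[[0.8,0,0],[0,0,0]],[[0.45,0,0],[0,0,0]],[[0.15,0,0],[0,0,0]],[[0,0,0],[0,0,0]],[[0,0,0],[0,0,0]]])

```text
time_s: 61.75
tool_pos: [0.5389, 0.3041, 0.0325]
tool_rot: [121.2, 89.9, 27.3]
force: [-0.2, -0.2, 0.3]
grip_width: 0.0871
```

```bash
python3 - <<'E'
from h import *
go([.539,.302,.031],86);o=env.get_obs();print(o['qpos'],o['grip_width'],o['force'])
E
```

```text
pos [0.5389 0.3041 0.0325] yaw -93.83 q7 -145.6
TURN units total [ 0.0014 -0.0006 -0.001 ] rows 1 each [ 0.0014 -0.0006 -0.001 ]
SHIFT units total [0.038 0.005 0.051] rows 1 each [0.038 0.005 0.051]
[   6.81733994   32.81305214  -49.76891682   97.89141894   27.87183049
   62.35271029 -145.55014836] 0.0871198134147216 [-0.20057288 -0.17335465  0.30306642]
```

drive_tool(increments=[[[0,0,0],[0,0,0]],[[0,0,0],[0,0,0]],[[0,0,0],[0,0,0]],[[0,0,0],[0,0,0]],[[0,0,0],[0,0,0]],[[0,0,0],[0,0,0]],[[0,0,0],[0,0,0]]], hand=-1)

```text
time_s: 62.45
tool_pos: [0.5383, 0.3011, 0.0308]
tool_rot: [0.3, 89.8, -93.5]
force: [-0.5, -5.0, 3.3]
grip_width: 0.048
```

drive_tool(increments=[[[-0.3,0,0],[0,0,0]],[[-0.7,0,0],[0,0,0]],[[-0.8,0,0],[0,0,0]],[[-0.9,0,0],[0,0,0]],[[-0.9,0,0],[0,0,0]],[[-0.4,0,0],[0,0,0]],[[0,0,0],[0,0,0]]])

```text
time_s: 63.15
tool_pos: [0.5388, 0.3054, 0.1937]
tool_rot: [126.1, 89.7, 32.4]
force: [0.2, 0.4, -0.8]
grip_width: 0.0479
```

```bash
python3 - <<'E'
from h import *
p,M,o=pose()
go(crad(0,0,.18),-13.7,p=p-[.001,.001,.002]);print(o['grip_width'],o['qpos'])
E
```

```text
pos [0.5378 0.3044 0.1917] yaw -93.77 q7 -140.2
TURN units total [-6.673e-01  2.000e-04 -2.800e-03] rows 10 each [-0.0667  0.     -0.0003]
SHIFT units total [  0.294 -12.495   5.677] rows 13 each [ 0.023 -0.961  0.437]
0.04788817864147985 [  10.69557323   24.06533143  -55.06415425   88.88338892   20.0965206
   77.24667403 -140.16838663]
```

drive_tool(increments=[[[0,0,0],[-0.0667,0,0]],[[0,0,0],[-0.0667,0,0]],[[0,0,0],[-0.0667,0,0]],[[0,0,0],[-0.0667,0,0]],[[0,0,0],[-0.0667,0,0]],[[0,0,0],[-0.0667,0,0]],[[0,0,0],[-0.0667,0,0]],[[0,0,0],[-0.0667,0,0]],[[0,0,0],[-0.0667,0,0]],[[0,0,0],[-0.0667,0,0]]])

```text
time_s: 64.15
tool_pos: [0.5368, 0.3032, 0.1886]
tool_rot: [-149.3, 89.8, -162.6]
force: [0.5, -0.3, 0.4]
grip_width: 0.048
```

drive_tool(increments=[[[0,-0.48,0.22],[0,0,0]],[[0,-0.96,0.436],[0,0,0]],[[0,-0.96,0.436],[0,0,0]],[[0,-0.96,0.436],[0,0,0]],[[0,-0.96,0.436],[0,0,0]],[[0,-0.96,0.436],[0,0,0]],[[0,-0.96,0.436],[0,0,0]],[[0,-0.96,0.436],[0,0,0]],[[0,-0.96,0.436],[0,0,0]],[[0,-0.96,0.436],[0,0,0]]])

```text
time_s: 65.15
tool_pos: [0.6112, -0.0918, 0.1887]
tool_rot: [176.1, 89.8, 162.3]
force: [0.0, 0.5, -0.5]
grip_width: 0.0476
```

drive_tool(increments=[[[0,-0.96,0.436],[0,0,0]],[[0,-0.96,0.436],[0,0,0]],[[0,-0.96,0.436],[0,0,0]],[[0,-0.495,0.225],[0,0,0]],[[0,0,0],[0,0,0]],[[0,0,0],[0,0,0]],[[0,0,0],[0,0,0]]])

```text
time_s: 65.85
tool_pos: [0.6392, -0.2334, 0.19]
tool_rot: [142.5, 89.9, 128.9]
force: [-0.1, 0.3, -0.9]
grip_width: 0.0482
```

```bash
python3 - <<'E'
from h import *
go(crad(0,0,.105),-13.7);o=env.get_obs();print(o['grip_width'],o['qpos'])
c=shot('wrist','w22.png')
E
```

```text
pos [ 0.6392 -0.2334  0.19  ] yaw -13.58 q7 -18.1
TURN units total [ 0.001  -0.0007 -0.0006] rows 1 each [ 0.001  -0.0007 -0.0006]
SHIFT units total [ 2.125 -0.034  0.029] rows 3 each [ 0.708 -0.011  0.01 ]
0.048212593799843655 [ 60.81593169  39.09982487 -67.15282061  79.04626032  35.62130819
  84.72894564 -18.0837778 ]
```

View pics/w22.png

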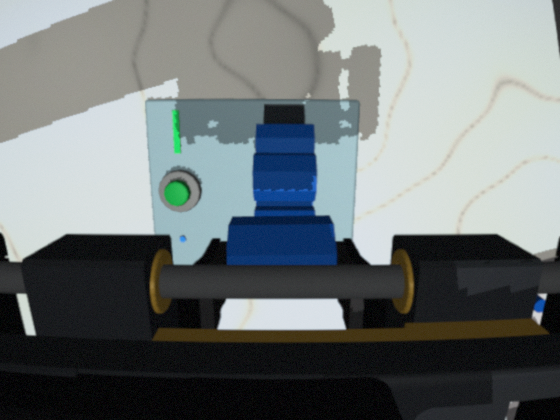

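Held level over the centre, with the layers below intact. Lowering to the peak.

drive_tool(increments=[[[0.5,-0.03,0.03],[0,0,0]],[[0.7,0,0],[0,0,0]],[[0.5,0,0],[0,0,0]],[[0.3,0,0],[0,0,0]],[[0.12,0,0],[0,0,0]],[[0,0,0],[0,0,0]],[[0,0,0],[0,0,0]]])

```text
time_s: 66.6
tool_pos: [0.6411, -0.237, 0.1073]
tool_rot: [0.9, 89.9, -12.8]
force: [-0.3, 0.1, -0.8]
grip_width: 0.0477
```

```bash
python3 - <<'E'
from h import *
go(crad(0,0,.099),-13.7);o=env.get_obs();print(o['grip_width'],o['force'])
E
```

```text
pos [ 0.6411 -0.237   0.1073] yaw -13.74 q7 -20.1
TURN units total [-0.0003  0.0008 -0.    ] rows 1 each [-0.0003  0.0008 -0.    ]
SHIFT units total [ 0.208  0.042 -0.038] rows 1 each [ 0.208  0.042 -0.038]
0.047701209102108066 [-0.29611299  0.07849558 -0.79361562]
```

drive_tool(increments=[[[0.07,0.04,-0.03],[0,0,0]],[[0.06,0,0],[0,0,0]],[[0.04,0,0],[0,0,0]],[[0.02,0,0],[0,0,0]],[[0,0,0],[0,0,0]],[[0,0,0],[0,0,0]]])

```text
time_s: 67.2
tool_pos: [0.64, -0.2361, 0.0995]
tool_rot: [-32.0, 89.9, -45.8]
force: [-2.2, -0.9, 5.7]
grip_width: 0.048
```

drive_tool(increments=[[[0,0,0],[0,0,0]],[[0,0,0],[0,0,0]],[[0,0,0],[0,0,0]],[[0,0,0],[0,0,0]],[[-0.5,0,0],[0,0,0]],[[-0.9,0,0],[0,0,0]],[[-0.8,0,0],[0,0,0]],[[0,0,0],[0,0,0]]], hand=0.8)

```text
time_s: 68.0
tool_pos: [0.6426, -0.2348, 0.1935]
tool_rot: [2.3, 89.5, -11.4]
force: [0.3, 0.6, 0.2]
grip_width: 0.0783
```

```bash
python3 - <<'E'
from h import *
look('w23.png',.05)
shot('scene','s23.png')
f=cv2.imread('pics/s23.png')[220:330,160:300];cv2.imwrite('pics/s23b.png',cv2.convertScaleAbs(cv2.resize(f,None,fx=5,fy=5,interpolation=cv2.INTER_CUBIC),alpha=1.4))
t=shot('top','t23.png')
p,M,o=pose();print(o['qpos'])
go([.38,.20,.22],1.3)
E
```

```text
[277.4 192.5] rect [ 0.6383 -0.2325] [ 59.3 122.7] ang 77.4
[ 60.86727238  39.19036601 -66.99037067  79.21882761  35.79747802
  84.38065841 -18.1967207 ]
pos [ 0.6396 -0.2355  0.1871] yaw -13.76 q7 -18.2
TURN units total [-0.1255  0.0002  0.0003] rows 2 each [-0.0627  0.0001  0.0001]
SHIFT units total [-0.822 11.031 -6.241] rows 12 each [-0.069  0.919 -0.52 ]
```

View pics/w23.png

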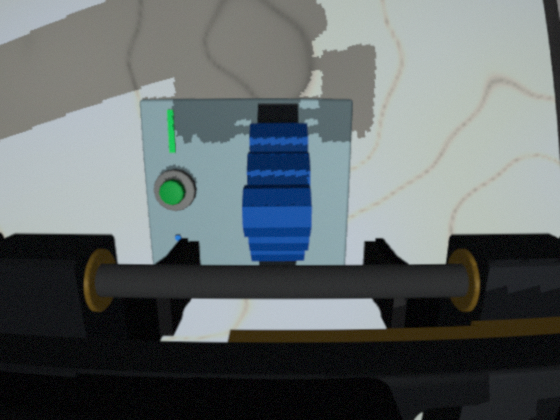

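View pics/s23b.png

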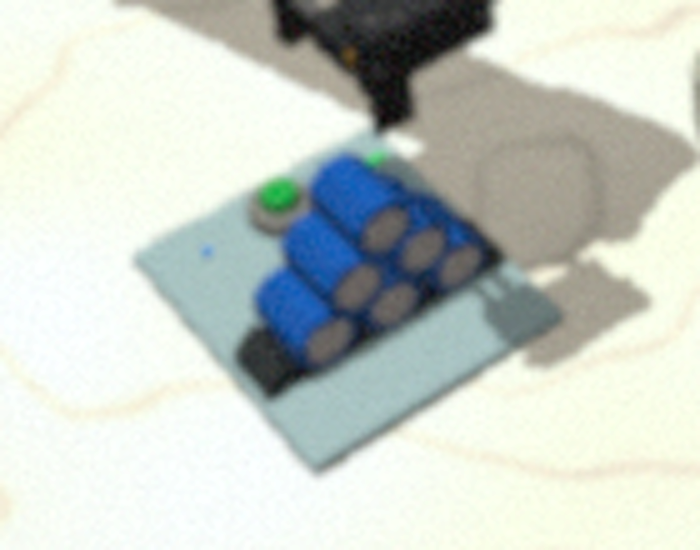

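The full 3-2-1 pyramid stands with its ends in line. Now the drawer: I'll turn the wrist in the safe direction, close the fingers and push on the handle bar.

drive_tool(increments=[[[0,0,0],[0.07,0,0]],[[0,0,0],[0.07,0,0]],[[0,0,0],[0.07,0,0]],[[0,0,0],[0.07,0,0]],[[0,0,0],[0.07,0,0]],[[0,0,0],[0.07,0,0]],[[0,0,0],[0.07,0,0]],[[0,0,0],[0.07,0,0]],[[0,0,0],[0.065,0,0]],[[0,0,0],[0,0,0]]], hand=-1)

```text
time_s: 69.15
tool_pos: [0.6388, -0.2356, 0.1855]
tool_rot: [-89.6, 89.9, -178.4]
force: [0.3, -0.1, 0.1]
grip_width: 0.0066
```

```bash
python3 - <<'E'
from h import *
p,M,o=pose();print(o['qpos'],o['grip_width'])
go([.50,.05,.19],91.3)
go([.395,.2295,.19],91.3)
E
```

```text
[ 54.03286407  32.47562485 -52.73549172  79.54181457  25.68876733
  80.53212027 -87.28900568] 0.006567773613556253
pos [ 0.6388 -0.2356  0.1855] yaw -88.79 q7 -87.3
TURN units total [-0.0007  0.      0.001 ] rows 1 each [-0.0007  0.      0.001 ]
SHIFT units total [-0.114 -3.308 -7.216] rows 8 each [-0.014 -0.414 -0.902]
pos [ 0.6388 -0.2356  0.1855] yaw -88.79 q7 -87.3
TURN units total [-0.0007  0.      0.001 ] rows 1 each [-0.0007  0.      0.001 ]
SHIFT units total [ -0.114  -5.831 -11.762] rows 12 each [-0.009 -0.486 -0.98 ]
```

drive_tool(increments=[[[0,-0.24,-0.49],[0,0,0]],[[0,-0.486,-0.98],[0,0,0]],[[0,-0.486,-0.98],[0,0,0]],[[0,-0.486,-0.98],[0,0,0]],[[0,-0.486,-0.98],[0,0,0]],[[0,-0.486,-0.98],[0,0,0]],[[0,-0.486,-0.98],[0,0,0]]])

```text
time_s: 69.85
tool_pos: [0.5063, 0.0179, 0.1857]
tool_rot: [-85.2, 89.9, -173.8]
force: [0.4, 0.7, 0.9]
grip_width: 0.0005
```

drive_tool(increments=[[[0,-0.486,-0.98],[0,0,0]],[[0,-0.486,-0.98],[0,0,0]],[[0,-0.486,-0.98],[0,0,0]],[[0,-0.486,-0.98],[0,0,0]],[[0,-0.486,-0.98],[0,0,0]],[[0,-0.24,-0.49],[0,0,0]],[[0,0,0],[0,0,0]],[[0,0,0],[0,0,0]]])

```text
time_s: 70.65
tool_pos: [0.3962, 0.2293, 0.1862]
tool_rot: [-15.0, 89.9, -103.6]
force: [0.6, 0.3, -0.4]
grip_width: 0.0005
```

```bash
python3 - <<'E'
from h import *
p,M,o=pose();print(o['qpos'],o['grip_width'])
go([.395,.2295,.028],91.3)
c=shot('wrist','w24.png');print(proj(c,[[.427,.2285,.04],[.427,.2785,.04],[.427,.1785,.04]]))
E
```

```text
[  48.4539623    -7.17318566  -75.8649586   110.0790119    -7.25472581
   71.87215283 -113.61438555] 0.0005352741157056877
pos [0.3962 0.2293 0.1862] yaw -88.59 q7 -113.6
TURN units total [0.001  0.0007 0.0002] rows 1 each [0.001  0.0007 0.0002]
SHIFT units total [ 3.954 -0.03  -0.006] rows 4 each [ 0.988 -0.008 -0.002]
[[284.63652061 158.19419337]
 [225.90552432 156.88315488]
 [343.18713169 159.75493931]]
```

View pics/w24.png

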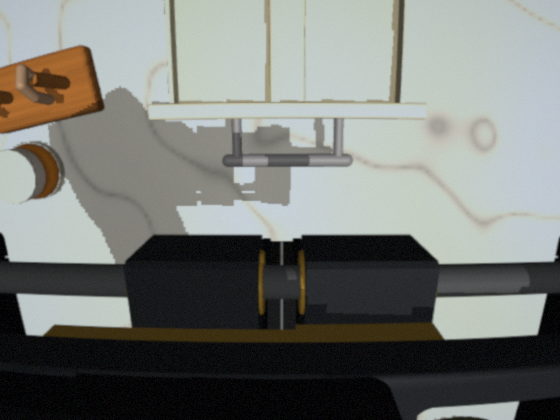

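The tray is empty and the drawer still fully out (bar at (287,160)). Joint 3 is at −76°; descending should relax it, as it did before. I'll go in small checked steps.

drive_tool(increments=[[[0.4,0,0],[0,0,0]],[[0.4,0,0],[0,0,0]],[[0,0,0],[0,0,0]]])

```text
time_s: 71.0
tool_pos: [0.3956, 0.2277, 0.1526]
tool_rot: [-97.0, 89.7, 174.2]
force: [-1.0, 0.0, -0.5]
grip_width: 0.0004
```

```bash
python3 - <<'E'
from h import *
p,M,o=pose();print(p,o['qpos'])
E
```

```text
[0.39558602 0.22767525 0.15261453] [  45.89277322   -0.62187114  -77.1238176   112.6072468    -0.84487729
   67.76656815 -119.73993818]
```

Not relaxing. Instead I'll push on the drawer front above the handle (front top at 66 mm, bar top at 46 mm). That lies further out, where joint 3 is easier.

drive_tool(increments=[[[0,0.5,0],[0,0,0]],[[0,0.5,0],[0,0,0]],[[0,0,0],[0,0,0]]])

```text
time_s: 71.3
tool_pos: [0.4392, 0.2293, 0.1546]
tool_rot: [-157.7, 89.8, 113.3]
force: [0.1, -0.1, -0.4]
grip_width: 0.0005
```

```bash
python3 - <<'E'
from h import *
p,M,o=pose();print(p,o['qpos'])
go([.438,.2295,.052],91.3)
E
```

```text
[0.43918751 0.22929512 0.1546242 ] [  38.59975357   12.1694429   -74.72604611  107.90556099   12.33243682
   69.24218308 -129.15021495]
pos [0.4392 0.2293 0.1546] yaw -88.94 q7 -129.2
TURN units total [-0.002  -0.0017  0.0007] rows 1 each [-0.002  -0.0017  0.0007]
SHIFT units total [ 2.566 -0.03  -0.006] rows 3 each [ 0.855 -0.01  -0.002]
```

drive_tool(increments=[[[0.4,0,0],[0,0,0]],[[0.5,0,0],[0,0,0]],[[0,0,0],[0,0,0]]])

```text
time_s: 71.6
tool_pos: [0.4339, 0.2289, 0.1159]
tool_rot: [-62.3, 89.7, -151.0]
force: [-1.5, 0.1, -0.1]
grip_width: 0.0004
```

```bash
python3 - <<'E'
from h import *
p,M,o=pose();print(p,o['qpos'])
go([.438,.2295,.052],91.3)
E
```

```text
[0.43386365 0.22892211 0.11585641] [  35.04785578   15.1825028   -72.42865522  110.80216773   15.85347546
   65.68369455 -132.27511081]
pos [0.4339 0.2289 0.1159] yaw -88.74 q7 -132.3
TURN units total [-0.0003  0.0012  0.0023] rows 1 each [-0.0003  0.0012  0.0023]
SHIFT units total [ 1.596  0.104 -0.012] rows 2 each [ 0.798  0.052 -0.006]
```

drive_tool(increments=[[[0.5,0,0],[0,0,0]],[[0.5,0,0],[0,0,0]],[[0.35,0,0],[0,0,0]],[[0.17,0,0],[0,0,0]],[[0,0,0],[0,0,0]],[[0,0,0],[0,0,0]]])

```text
time_s: 72.2
tool_pos: [0.4368, 0.2309, 0.0584]
tool_rot: [102.2, 89.9, 13.5]
force: [0.8, -0.0, 0.6]
grip_width: 0.0002
```

```bash
python3 - <<'E'
from h import *
p,M,o=pose();print(p,o['qpos'],o['force'])
E
```

```text
[0.43680135 0.23092201 0.05838627] [  29.17396108   20.60906848  -67.61354975  113.8135814    22.11783901
   59.91996273 -137.32109729] [ 0.82170722 -0.03183754  0.60475452]
```

drive_tool(increments=[[[0.14,0.1,0],[0,0,0]],[[0,0.3,0],[0,0,0]],[[0,0.4,0],[0,0,0]],[[0,0.4,0],[0,0,0]],[[0,0.4,0],[0,0,0]],[[0,0.4,0],[0,0,0]],[[0,0.4,0],[0,0,0]],[[0,0.4,0],[0,0,0]],[[0,0.3,0],[0,0,0]],[[0,0,0],[0,0,0]]])

```text
time_s: 73.2
tool_pos: [0.5626, 0.2328, 0.0519]
tool_rot: [125.9, 89.9, 37.0]
force: [-0.6, -0.8, -0.1]
grip_width: 0.0002
```

```bash
python3 - <<'E'
from h import *
p,M,o=pose();print(p,o['qpos'],o['force'])
c=shot('wrist','w25.png')
E
```

```text
[0.56260496 0.23282447 0.05189752] [  19.79180374   33.94579773  -58.02588785   98.35620461   31.35293426
   65.54676018 -136.25705352] [-0.57126087 -0.84903378 -0.1464914 ]
```

View pics/w25.png

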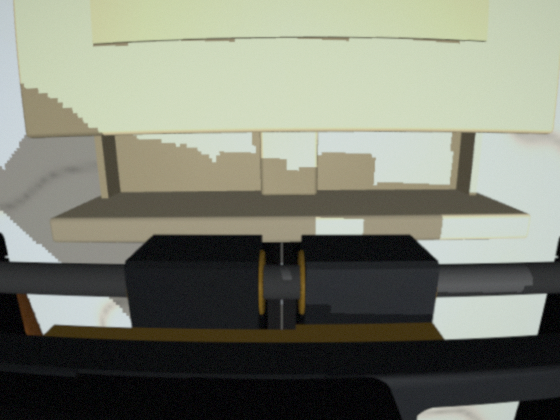

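The drawer is closing, about 35–40 mm still open. Continuing gently to the stop.

drive_tool(increments=[[[0,0.25,0],[0,0,0]],[[0,0.25,0],[0,0,0]],[[0,0.2,0],[0,0,0]],[[0,0.15,0],[0,0,0]],[[0,0.1,0],[0,0,0]],[[0,0,0],[0,0,0]],[[0,0,0],[0,0,0]]])

```text
time_s: 73.95
tool_pos: [0.5987, 0.2339, 0.0522]
tool_rot: [55.9, 90.0, -32.9]
force: [0.4, -0.9, -0.4]
grip_width: 0.0002
```

drive_tool(increments=[[[0,0.08,0],[0,0,0]],[[0,0.06,0],[0,0,0]],[[0,0.04,0],[0,0,0]],[[0,0,0],[0,0,0]],[[0,0,0],[0,0,0]]])

```text
time_s: 74.45
tool_pos: [0.6004, 0.2341, 0.0521]
tool_rot: [-69.0, 89.4, -157.6]
force: [-12.2, -3.2, 10.1]
grip_width: 0.0003
```

−12 N at the stop: shut. I'll back off and go up, then look.

drive_tool(increments=[[[0,-0.2,0],[0,0,0]],[[0,-0.2,0],[0,0,0]],[[-0.5,-0.2,0],[0,0,0]],[[-0.9,0,0],[0,0,0]],[[-0.9,0,0],[0,0,0]],[[-0.9,0,0],[0,0,0]],[[-0.3,0,0],[0,0,0]],[[0,0,0],[0,0,0]],[[0,0,0],[0,0,0]]])

```text
time_s: 75.35
tool_pos: [0.5813, 0.2331, 0.1909]
tool_rot: [-38.9, 89.9, -127.7]
force: [-0.3, -0.2, -0.2]
grip_width: 0.0005
```

```bash
python3 - <<'E'
from h import *
p,M,o=pose();print(p,o['qpos'],o['force'])
c=shot('wrist','w26.png');shot('scene','s26.png')
t=shot('top','t26.png')
f=cv2.imread('pics/t26.png')[140:280,120:400];cv2.imwrite('pics/t26b.png',cv2.convertScaleAbs(cv2.resize(f,(784,392),interpolation=cv2.INTER_CUBIC),alpha=1.3))
go(list(crad(-.098,0,.12)),76.3-180)
b=[.624,.2307];a=np.radians(1.33)
def bx(x,y,z): return [b[0]+np.cos(a)*x-np.sin(a)*y,b[1]+np.sin(a)*x+np.cos(a)*y,z]
print(proj(c,[bx(-.047,0,.04),bx(-.012,.09,.066),bx(-.012,-.09,.066)]))
E
```

```text
[0.58125315 0.23311669 0.19089927] [  21.7885002    28.69085418  -62.18801892   87.57454127   25.62321297
   79.32226841 -131.08721083] [-0.29981199 -0.15100031 -0.24338883]
pos [0.5808 0.233  0.1901] yaw -88.77 q7 -131.1
TURN units total [0.1244 0.0007 0.0012] rows 2 each [0.0622 0.0003 0.0006]
SHIFT units total [ 1.754  1.758 11.018] rows 12 each [0.146 0.147 0.918]
[[286.67689961 197.12408508]
 [174.68574478 161.92779709]
 [399.41463406 161.50214494]]
```

View pics/w26.png

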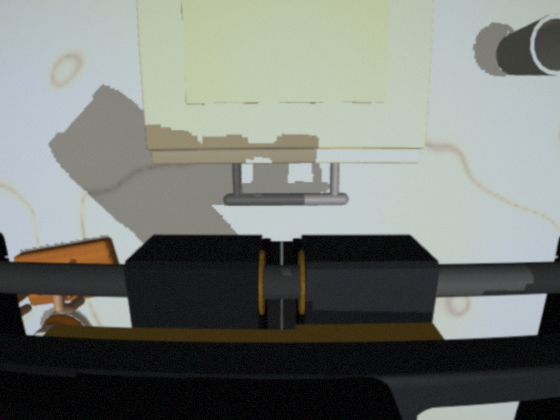

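View pics/t26b.png

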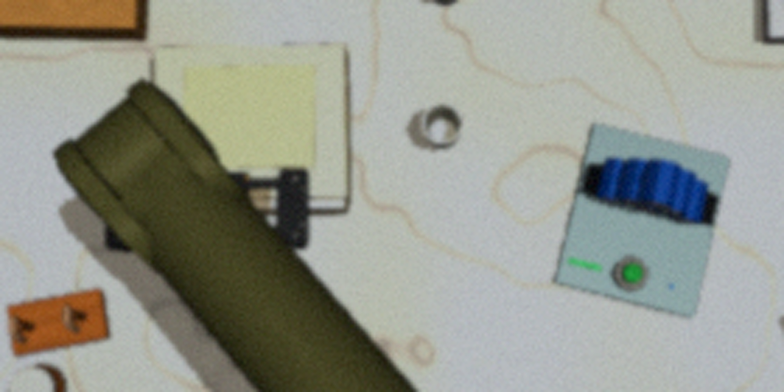

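```bash
python3 - <<'E'
from h import *
c=env.read_camera('wrist')
b=[.624,.2307];a=np.radians(1.33)
def bx(x,y,z): return [b[0]+np.cos(a)*x-np.sin(a)*y,b[1]+np.sin(a)*x+np.cos(a)*y,z]
print('roof edge, front far/near top, bar near/axis/far', proj(c,[bx(0,-.05,.07),bx(0,-.05,.066),bx(-.012,-.05,.066),bx(-.047,-.03,.04),bx(-.0525,-.03,.04),bx(-.0415,-.03,.04)]).round(1).tolist())
f=c['frame'][:,:,::-1][130:215,220:440]
cv2.imwrite('pics/w26z.png',cv2.convertScaleAbs(cv2.resize(f,None,fx=3.5,fy=3.5,interpolation=cv2.INTER_CUBIC),alpha=1.2))
g=c['frame'].mean(2)
print('col 370 rows 140-170',g[140:170,370].round().astype(int).tolist()); print('col 300 rows 185-212',g[185:212,300].round().astype(int).tolist())
E
```

```text
roof edge, front far/near top, bar near/axis/far [[351.8, 145.9], [350.8, 145.4], [350.2, 160.7], [320.6, 196.5], [320.4, 202.6], [320.7, 190.4]]
col 370 rows 140-170 [197, 195, 198, 197, 197, 190, 177, 165, 174, 194, 200, 202, 203, 202, 202, 201, 199, 200, 202, 202, 194, 183, 189, 198, 201, 202, 202, 200, 200, 198]
col 300 rows 185-212 [132, 133, 130, 130, 131, 131, 128, 112, 80, 73, 79, 85, 95, 99, 98, 92, 86, 83, 79, 116, 184, 201, 204, 202, 202, 202, 204]
```

View pics/w26z.png

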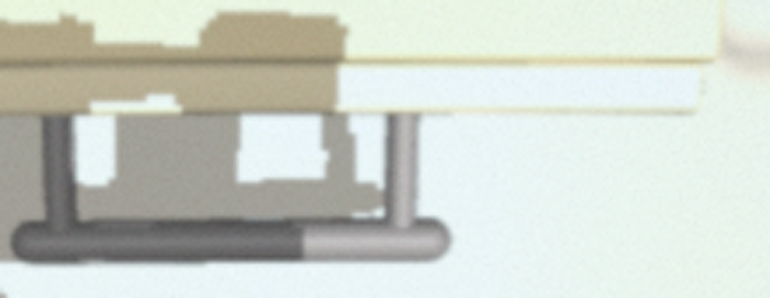

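Roof edge to front to bar spacing matches the shut geometry to within about 1 mm. Now to the button, with the jaw axis along the cradle's y so the gripper body stays clear of the stack.

```bash
python3 - <<'E'
from h import *
go(crad(-.098,0,.19))
E
```

```text
pos [0.581  0.2332 0.1904] yaw -88.76 q7 -131.1
TURN units total [-0.      0.0004  0.0012] rows 1 each [-0.      0.0004  0.0012]
SHIFT units total [ 9.0000e-03 -1.1440e+00  1.1103e+01] rows 12 each [ 0.001 -0.095  0.925]
```

drive_tool(increments=[[[0,-0.05,0.5],[0,0,0]],[[0,-0.1,0.97],[0,0,0]],[[0,-0.1,0.97],[0,0,0]],[[0,-0.1,0.97],[0,0,0]],[[0,-0.1,0.97],[0,0,0]],[[0,-0.1,0.97],[0,0,0]],[[0,-0.1,0.97],[0,0,0]],[[0,-0.1,0.97],[0,0,0]],[[0,-0.1,0.97],[0,0,0]],[[0,-0.1,0.97],[0,0,0]]])

```text
time_s: 76.55
tool_pos: [0.5508, -0.1378, 0.1914]
tool_rot: [-98.7, 89.9, 172.5]
force: [-0.8, -0.4, 0.2]
grip_width: 0.0004
```

drive_tool(increments=[[[0,-0.1,0.97],[0,0,0]],[[0,-0.09,0.9],[0,0,0]],[[0,0,0],[0.062,0,0]],[[0,0,0],[0.062,0,0]],[[0,0,0],[0,0,0]],[[0,0,0],[0,0,0]]])

```text
time_s: 77.15
tool_pos: [0.5454, -0.2108, 0.1916]
tool_rot: [-94.5, 90.0, 162.1]
force: [0.8, -0.4, -0.3]
grip_width: 0.0007
```

```bash
python3 - <<'E'
from h import *
p,M,o=pose();print(o['qpos'],o['grip_width'])
go(crad(-.098,0,.04),76.3)
c=shot('wrist','w27.png')
E
```

```text
[ 66.68182297  20.71918792 -58.98562096  93.60971636  18.19255692
  76.11392233 -98.54725568] 0.000718780241037931
pos [ 0.5454 -0.2108  0.1916] yaw -103.44 q7 -98.5
TURN units total [ 0.0022 -0.      0.0004] rows 1 each [ 0.0022 -0.      0.0004]
SHIFT units total [ 3.79  -0.008  0.028] rows 4 each [ 0.947 -0.002  0.007]
```

View pics/w27.png

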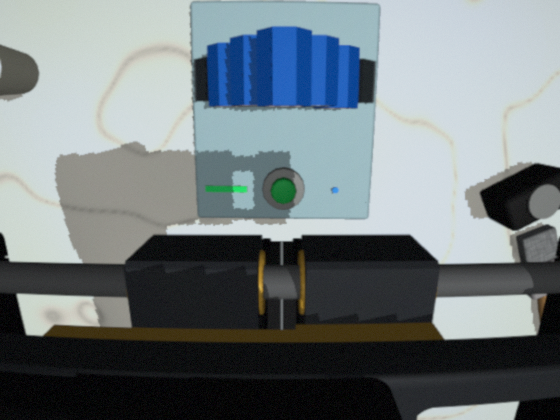

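The stack is intact and the button is at (283,190). Descending onto it.

drive_tool(increments=[[[0.5,0,0.02],[0.002,0,0]],[[0.8,0,0],[0,0,0]],[[0.9,0,0],[0,0,0]],[[0.8,0,0],[0,0,0]],[[0.5,0,0],[0,0,0]],[[0.2,0,0],[0,0,0]],[[0,0,0],[0,0,0]],[[0,0,0],[0,0,0]]])

```text
time_s: 78.0
tool_pos: [0.5463, -0.2119, 0.0452]
tool_rot: [87.0, 89.9, -16.8]
force: [0.8, 0.6, -0.1]
grip_width: 0.0007
```

```bash
python3 - <<'E'
from h import *
p,M,o=pose();print(o['qpos'],o['force'])
go(crad(-.098,0,.026),76.3)
E
```

```text
[  61.90232323   29.29491196  -53.59102091  102.0856017    26.47040861
   62.09754786 -104.7835273 ] [ 0.76705858  0.61888417 -0.14975537]
pos [ 0.5463 -0.2119  0.0452] yaw -103.83 q7 -104.8
TURN units total [-0.0011  0.     -0.0008] rows 1 each [-0.0011  0.     -0.0008]
SHIFT units total [ 0.48  -0.038  0.007] rows 1 each [ 0.48  -0.038  0.007]
```

drive_tool(increments=[[[0.2,-0.03,0],[0,0,0]],[[0.1,0,0],[0,0,0]],[[0.1,0,0],[0,0,0]],[[0.08,0,0],[0,0,0]],[[0,0,0],[0,0,0]],[[0,0,0],[0,0,0]]])

```text
time_s: 78.6
tool_pos: [0.5445, -0.2119, 0.0264]
tool_rot: [5.6, 89.9, -98.3]
force: [-3.7, 1.2, 11.5]
grip_width: 0.0007
```

drive_tool(increments=[[[0.04,0,0],[0,0,0]],[[0.02,0,0],[0,0,0]],[[0,0,0],[0,0,0]]])

```text
time_s: 78.9
tool_pos: [0.5446, -0.2119, 0.0261]
tool_rot: [-8.2, 89.8, -112.1]
force: [-9.7, 1.7, 25.5]
grip_width: 0.0006
```

```bash
python3 - <<'E'
from h import *
p,M,o=pose();print(p,o['force'])
c=shot('scene','s28.png')
f=cv2.imread('pics/s28.png')[200:330,150:310];cv2.imwrite('pics/s28b.png',cv2.convertScaleAbs(cv2.resize(f,None,fx=4.5,fy=4.5,interpolation=cv2.INTER_CUBIC),alpha=1.4))
E
```

```text
[ 0.54459337 -0.21194137  0.02607932] [-9.69219678  1.69997522 25.47068232]
```

View pics/s28b.png

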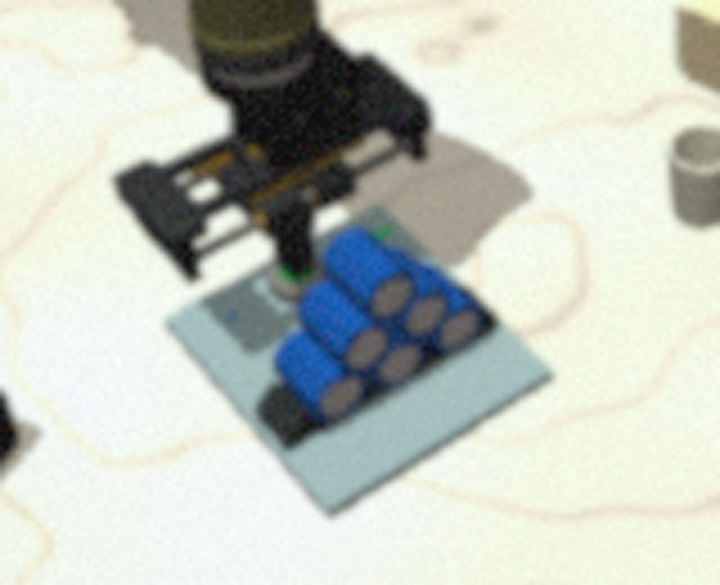

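Hard stop at z = 26 mm (32 − 6) with 25 N: the button is fully down. Lifting off.

drive_tool(increments=[[[-0.3,0,0],[0,0,0]],[[-0.5,0,0],[0,0,0]],[[-0.8,0,0],[0,0,0]],[[-0.9,0,0],[0,0,0]],[[-0.9,0,0],[0,0,0]],[[-0.8,0,0],[0,0,0]],[[0,0,0],[0,0,0]],[[0,0,0],[0,0,0]],[[0,0,0],[0,0,0]],[[0,0,0],[0,0,0]]])

```text
time_s: 79.95
tool_pos: [0.5434, -0.2115, 0.1891]
tool_rot: [-102.2, 89.9, 153.9]
force: [-0.6, 0.5, 0.1]
grip_width: 0.0003
```

```bash
python3 - <<'E'
from h import *
p,M,o=pose();print(p,o['qpos'])
shot('wrist','w29.png');shot('scene','s29.png');shot('top','t29.png')
f=cv2.imread('pics/t29.png')[110:290,100:460];cv2.imwrite('pics/t29b.png',cv2.convertScaleAbs(cv2.resize(f,(792,396),interpolation=cv2.INTER_CUBIC),alpha=1.3))
E
```

```text
[ 0.54339374 -0.21146111  0.18905148] [ 66.932138    20.70627525 -59.02749869  93.94113635  18.17395953
  75.89961162 -98.87726906]
```

View pics/w29.png

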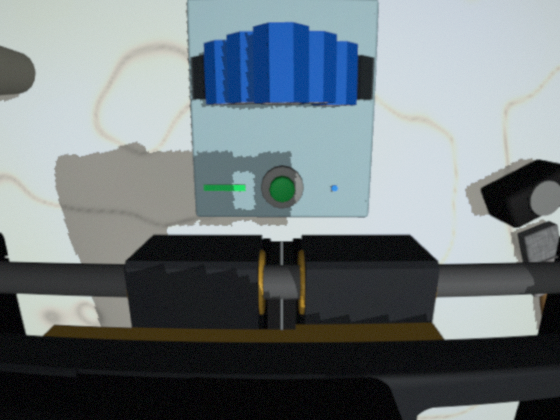

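View pics/t29b.png

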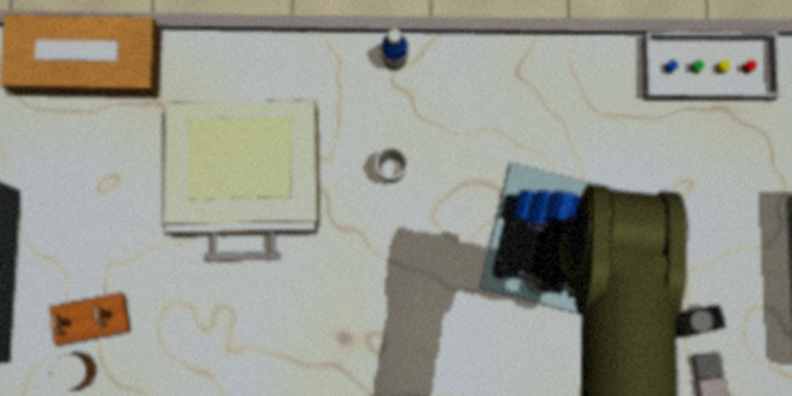

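View pics/s29.png

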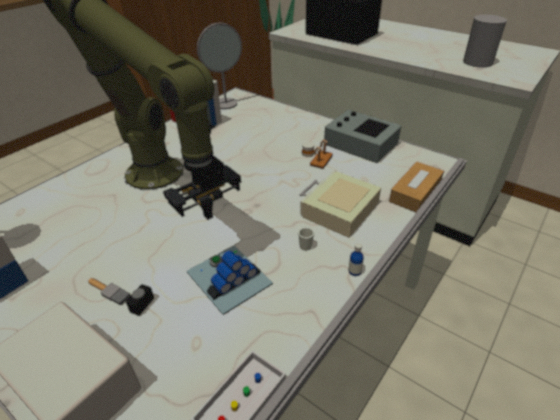

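```bash
python3 - <<'E'
from h import *
a=cv2.imread('pics/top0.png').astype(float);b=cv2.imread('pics/t29.png').astype(float)
for n,(r0,r1,c0,c1) in dict(drawer=(205,235,170,250),cup=(170,200,262,290),stand=(235,295,115,165),disp=(243,268,396,434)).items():
    A=cv2.GaussianBlur(a[r0:r1,c0:c1].mean(2),(3,3),0).astype(np.float32);B=cv2.GaussianBlur(b[r0:r1,c0:c1].mean(2),(3,3),0).astype(np.float32)
    print(n,'meandiff',abs(A-B).mean().round(2),'shift',np.round(cv2.phaseCorrelate(A,B,cv2.createHanningWindow(A.shape[::-1],cv2.CV_32F))[0],2))
E
```

```text
drawer meandiff 12.98 shift [-0.03 -0.08]
cup meandiff 12.65 shift [ 0.01 -0.03]
stand meandiff 12.09 shift [0.07 0.04]
disp meandiff 28.49 shift [0.72 0.75]
```

```bash
python3 -c "
from cell import env
print(env.sign_off(), env.get_obs()['time_s'])"
```

```text
the job is handed in; nothing more can be done
the job is handed in; nothing more can be done
```

I opened the drawer, stacked all six capsules 3-2-1 on the cradle, pushed the drawer shut, pressed the start button and handed the job in after about 80 s of the 210 s limit.

**Last checks**
- **Pyramid:** the side view after the last placing showed it complete with its ends in line. It still stood in the final wrist and scene views. The top capsule looked about 1.5 mm off centre.
- **Drawer:** it met the stop with 12 N. In the top view the drawer front lies within 0.1 px of where it was at the start.
- **Button:** it stopped hard at 26 mm (32 − 6) with 25 N, well over the 5 N needed, and the gripper lifted clear afterwards.
- **Egg cup and hearing-aid stand:** the top view shows no shift for either.

**What disagreed or went wrong**
- **Wax-guard dispenser:** the same image comparison gave a shift of about 0.7–0.75 px per axis. I put this down to the arm and its shadow in that patch, since the gripper never came near it, but I did not confirm that.
- **Handle bar:** one wrist view put it about 1.5 mm from the prediction, which is within the camera's 2 mm calibration.
- **Knocked capsule:** one capsule in the drawer was knocked sideways during the run. I measured it again and picked it up last.
- **Joint 3:** in the readings I took, it got as close as about 2° to its limit. I turned back the first time and pushed the drawer at another spot the second.

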